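# Lay out a shed-door set in its shadow-cut tray

## Robot

A 6-joint arm with a two-finger parallel gripper is mounted at the origin on the work surface. World frame = base frame: x ahead of the robot, y to its left, z up, the work surface at z = 0. Lengths are in m, angles in rad, forces in N, time in s.
With the tool pointing down it reaches from about 0.3 to 0.775 m from the base axis. Payload 14.6 kg.
Tool frame: the origin (TCP) lies at the very end of the fingers, on their centre line; the grasp point (between the pads) lies 19 mm behind it (r.grasp_offset is the distance from the TCP to the grasp point, in m); z points along the fingers, x is the direction in which the jaws open and shut, and the axes are right-handed (so a half turn about z gives the same grasp; the last joint's range is limited). The gripper opens to 85 mm and grips with 20 to 120 N. Pads are 22 mm wide; open, the fingers measure 114 mm over their backs; the gripper's body (76 mm by 85 mm) begins 54 mm behind the grasp point. The pads swing forward as they close: fully open they stand 13 mm farther back than shut.
Start: joints at [-1.357, 0.3, 1.521, -0, 1.321, -0.067], TCP at [0.152, -0.528, 0.231] pointing down, gripper open.
Joint ranges: [-3.03, 3.03], [-0.79, 2.21], [0.23, 2.52], [-1.04, 4.18], [0, 3.07], [-2.55, 2.55]. Speed limits (rad/s): [2.22, 2.22, 2.57, 3.14, 3.14, 3.14].

## Interface

Orientations are given as a rotation vector (axis times angle).
In Python, from station import status, grab_frame, r, masks_of gives the robot as it stands.
- The arm moves only by the tool servo_tool, never from a script. Its argument "moves" is a list of rows, each an object with "fingers": the opening in per cent of the stroke, from 0 (shut) to 100 (fully open); "xyz": the shift along the tool's x, y, z in mm, a list of three; "twist": the turn, a rotation vector about the tool's x, y, z in degrees, a list of three. In form: [{"fingers": fingers, "xyz": [dx, dy, dz], "twist": [wx, wy, wz]}, ...]. A call has 1 to 5 rows; each row shifts and turns the commanded pose from where the row before left it, along the tool's axes as they then stand; what a row does not reach is not made up. A row lasts 1/10 s, in which the tool goes at most 50 mm and 8.59 degrees, less where a joint would pass 70% of its speed; a pose out of reach is approached as far as the arm can. A call is refused whole if a number of a shift passes 50 or a number of a turn 8.59, either way. A call with a gripper value outside its range is refused whole. The fingers move at their own pace and stop on an object; "squeeze" is the grip in N (left out, the last holds). Time passes only in rows, so rows that do not move let the fingers close. It gives the time, the measured TCP pose, the force and the opening at its end, in the units of the state.
- status.state(): the state, without advancing time (a new reading comes with each control period).
- grab_frame(name): name is "scene" or "top" or "wrist"; returns a dict with "color" (384x512x3 uint8, red, green, blue), "fx", "fy", "cx", "cy" (pixels), "view" (4x4, takes a point from world to camera coordinates); the wrist camera has in their place "tool_from_camera" (4x4, takes a point from camera to tool coordinates, whose origin is the TCP and whose axes are the tool frame's). Camera axes: x right, y up, looking along -z (the intrinsics and any distortion apply to the point x, -y, -z); pixel columns grow to the right and rows downward; lengths in m; the calibration is good to about 2 mm. A picture is of the moment at which its call begins: read the wrist's pose just before it. There is no depth.
- r.hand_in(): hands the job in, once; it reports no verdict.
Trained networks look in a picture, given as the dict that the camera call returned (one of the last four; its "shot" number tells which), for a name from the list of things; names that differ only in an ending like _2 or _b are one class to them, and where a whole thing is asked for, a point or a joint stands for the part that bears it (a point fixed in the world has none). Each returns a list of dicts, best first, with "conf" (0 to 1); they miss things now and then, are a little off and sometimes report something else, mostly with a low value. They report only what shows in the picture. A call takes as long as a camera call. They do not tell look-alikes from the thing itself.
- masks_of(picture, query): "region" (384x512 bool, what is visible of it) and "at" ([row, column] in pixels, amid what is visible of it).
The state is a dict: "clock": time; "joint_pos": joint angles; "dq": joint speeds; "effort": joint torques, N m; "position": TCP position; "tool_rot": TCP orientation; "ft_force": force on the tool from outside, world axes, zero at the start; "ft_torque": the same for the moment, N m; "finger_gap": opening from 0.0 (shut) to 1.0 (fully open).
Only numpy, scipy, OpenCV 4.12 (cv2) and the standard library are available. Lean on these libraries where they do the work, as an engineer would, in place of code of your own. Each camera call takes 0.05 s, during which the arm holds its last target.

## Task

Fill the foam-lined tray on the shop counter: lay the padlock, the pull handle and the barrel bolt each fully home and flat in the cut-out of its own outline. The bigger padlock does not belong to the set; leave it and the other things on the counter where they are.

Things in the scene. Friction and masses are not known exactly. Their poses are not given: they have to be found in the camera images.
- padlock_c (a point): Padlock, plain steel, lying flat: body 50 x 50 x 24 mm thick (about 0.2 kg), with a dark 8 mm shackle 38 mm wide standing 36 mm out of its +x side. This point is the centre of the body, half-way up (12 mm above its underside). Its x axis points to the shackle, z is up; clear to grip across y (50 mm).
- handle_c (a point): Pull handle, plain steel, U-shaped, lying on its side: bar 104 mm along x, 12 mm thick in y, 22 mm high; at each end a leg 14 mm wide runs 30 mm further towards +y (42 mm in y overall, 76 mm clear between the legs). About 0.14 kg. This point is the middle of the bar, half-way up (11 mm). Grip the bar across y (12 mm).
- bolt_c (a point): Barrel bolt, plain steel, lying on its plate: plate 82 (x) x 36 (y) x 4 mm; on it a barrel 66 (x) x 18 (y) mm, its top 24 mm above the underside; a dark 12 mm rod sticks out 24 mm beyond the plate's +x end; a small knob, 8 mm across and 6 mm high, stands on the barrel 26 mm towards -x from this point. About 0.18 kg. This point is the centre of plate and barrel, 12 mm above the underside. Grip the barrel across y (18 mm).
- padlock_seat (a point): In the padlock's cut-out (square with a narrower bay for the shackle): where the point padlock_c lies, and how its axes point, when the padlock is fully home. All three cut-outs: 10 mm deep, 2.5 mm clear all round the part's outline, floor 5 mm and foam top 15 mm above the counter, so the seated parts stand 12 to 14 mm proud of the foam. There are no finger notches: fingers reaching lower than 10 mm above a part's underside meet the foam before it is home. The block is fixed.
- handle_seat (a point): In the handle's U-shaped cut-out: where handle_c lies, and how its axes point, when the handle is fully home. The foam stands between the legs of the U.
- bolt_seat (a point): In the bolt's cut-out (rectangle with a narrow bay for the rod): where bolt_c lies, and how its axes point, when the bolt is fully home.
- tray: Aluminium tray, fixed, 138 (x) x 260 (y) x 15 mm high with a 4 mm rim, origin at the centre of its underside. It holds three dark foam blocks of 130 x 84 mm side by side along its y, one cut-out each, in any order. Tray, blocks and cut-outs have the same x and y axes.
- padlock: The padlock itself; origin on its underside, 18 mm towards the shackle from padlock_c.
- handle: The handle itself; origin on its underside, 15 mm towards +y (the legs) from handle_c.
- bolt: The bolt itself; origin on its underside, 12 mm towards +x (the rod) from bolt_c.
- big_padlock_c (a point): Bystander: padlock of the same make, 70 x 70 mm and 30 mm thick, too big for any cut-out; centre of its body.
- tape_c (a point): Bystander: roll of tape, 90 mm across, 24 mm high, lying flat; its centre.
- screwdriver_grip (a point): Bystander: screwdriver lying on the counter; its handle.
- tub_c (a point): Bystander: round screw-top tub, 68 mm across, 70 mm high; its centre.
Not all that is in view belongs to the job. What is shaped like the part that bears bolt_seat but red is not meant.

How it is judged:
By the outcome, as a careful person would: the job done as asked, in the order asked, and still so for the second after the job is handed in, with the robot touching nothing.
It also fails if it takes over 72 s, if anything falls off the work surface, if the arm or the gripper's body presses on something with over 40 N, if the wrist force passes 120 N, or if a joint passes its speed limit or range.

## Working session

There is one attempt and no reset: what is moved stays moved. The work goes in short steps, Python scripts to look and compute and a tool call to move; the robot and the scene stay as the last step left them, time stands still between calls to the robot, and variables do not carry over. Pictures are saved under pics/ and viewed, and the job is handed in when it is done.

Besides the shell and the picture viewer there is one more tool, called after ">>>" as name(argument=value, ...), one argument or row to a line, values as JSON. servo_tool: Moves the arm, as the interface text tells. Its arguments: {"type":"object","properties":{"moves":{"type":"array","items":{"type":"object","properties":{"fingers":{"type":"number"},"xyz":{"type":"array","items":{"type":"number"}},"twist":{"type":"array","items":{"type":"number"}}}}},"squeeze":{"type":"number"}},"required":["moves"]}

```bash
ls; mkdir -p pics; python3 - <<'E'
from station import status, grab_frame, r, masks_of
import cv2,numpy as np
for n in ["scene","top"]:
    f=grab_frame(n); cv2.imwrite(f"pics/{n}0.png",cv2.resize(f["color"][:,:,::-1],(800,600),interpolation=cv2.INTER_CUBIC))
    print(n,[f[k] for k in("fx","fy","cx","cy")],f.keys()); print(np.round(f["view"],4).tolist())
f=grab_frame("wrist"); cv2.imwrite("pics/wrist0.png",f["color"][:,:,::-1]); print({k:v for k,v in f.items() if k!="color"})
print(status.state()); print(r.grasp_offset)
E
```

```text
pics
scene [418.80196699507746, 418.80196699507746, 261.46748369404975, 187.17810260459595] dict_keys(['color', 'fx', 'fy', 'cx', 'cy', 'view', 'shot'])
[[-0.0028, 1.0, 0.0058, -0.0371], [-0.5556, -0.0063, 0.8314, 0.2101], [0.8314, -0.0009, 0.5556, -1.4185], [0.0, 0.0, 0.0, 1.0]]
top [353.13109537219907, 353.13109537219907, 256.86914826632244, 196.01681553558302] dict_keys(['color', 'fx', 'fy', 'cx', 'cy', 'view', 'shot'])
[[-0.0099, -0.9998, -0.0161, 0.0733], [0.9963, -0.0113, 0.0849, -0.4732], [-0.0851, -0.0152, 0.9963, -0.8514], [0.0, 0.0, 0.0, 1.0]]
{'fx': 297.90366746325657, 'fy': 297.90366746325657, 'cx': 254.5598957879902, 'cy': 192.68228052994024, 'tool_from_camera': array([[ 9.99999170e-01, -1.28593315e-03, -8.19240680e-05,
         1.30437767e-03],
       [-1.24519444e-03, -9.48052773e-01, -3.18110655e-01,
        -8.04115519e-02],
       [ 3.31400697e-04,  3.18110493e-01, -9.48053587e-01,
        -1.42629767e-01],
       [ 0.00000000e+00,  0.00000000e+00,  0.00000000e+00,
         1.00000000e+00]]), 'shot': 3}
{'clock': 0.15, 'joint_pos': array([-1.35655193e+00,  3.00347112e-01,  1.52140802e+00, -1.27347141e-05,
        1.32069460e+00, -6.66032818e-02]), 'dq': array([-0.00079702, -0.00061885, -0.0022238 , -0.00061889,  0.00030359,
       -0.00072496]), 'effort': array([ 3.00846123e-04, -5.43669784e+01, -3.61889935e+01, -5.43981287e-05,
        3.16462814e-03, -4.99758664e-05]), 'position': array([ 0.15240099, -0.52829199,  0.23086254]), 'tool_rot': array([-2.51005750e+00,  1.88832122e+00,  1.03207070e-03]), 'ft_force': array([ 0.01738155, -0.22428257,  0.2471136 ]), 'ft_torque': array([-0.05194981,  0.00885268, -0.01778757]), 'finger_gap': 0.9966610709169013}
0.0187
```

View pics/top0.png

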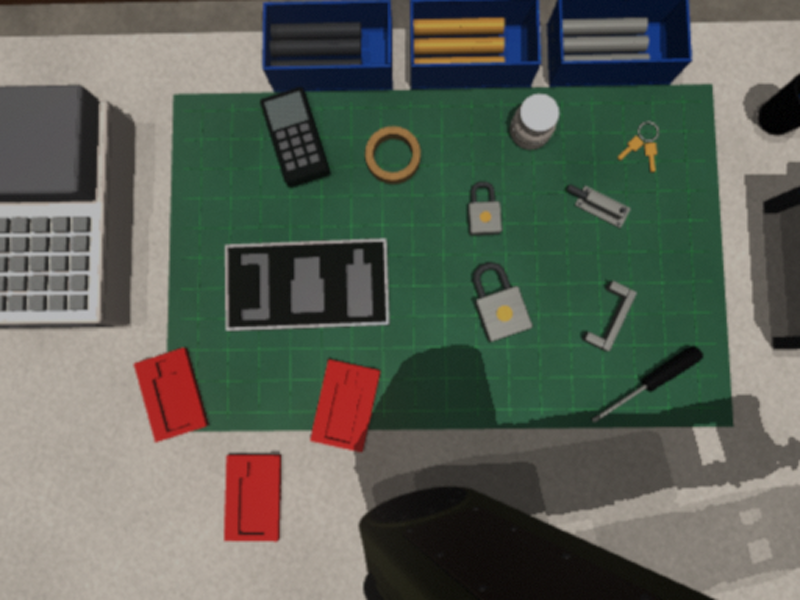

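View pics/scene0.png

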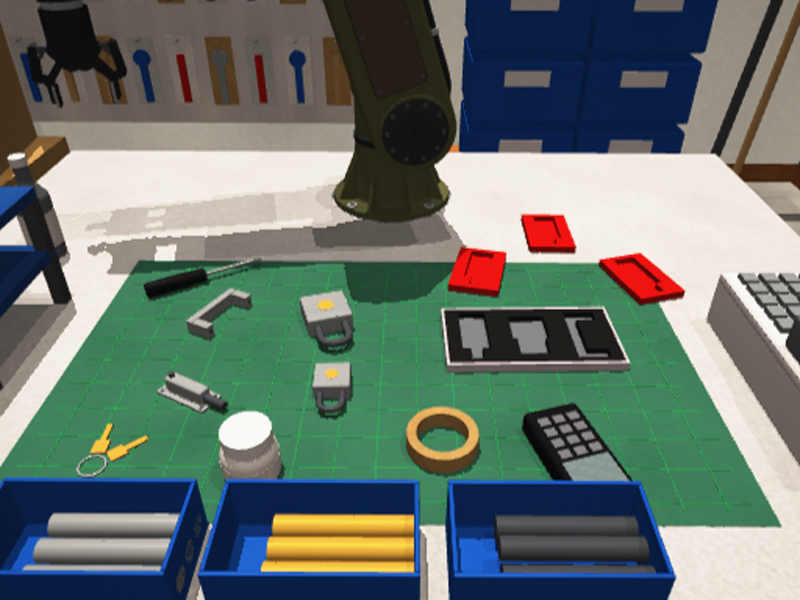

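View pics/wrist0.png

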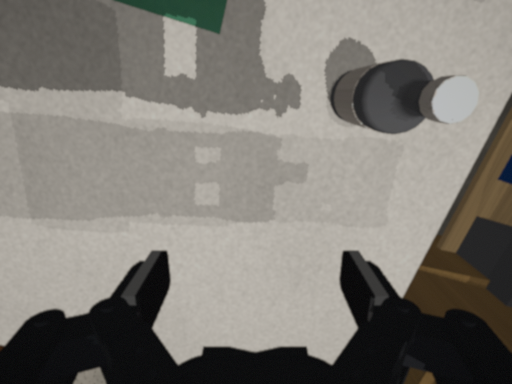

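```bash
cat > h.py <<'E'
import numpy as np,cv2
from scipy.spatial.transform import Rotation as R
from scipy.optimize import minimize
from station import status, grab_frame, r, masks_of
def cam(name):
    s=status.state(); f=grab_frame(name)
    if name=="wrist":
        T=np.eye(4);T[:3,:3]=R.from_rotvec(s["tool_rot"]).as_matrix();T[:3,3]=s["position"]
        f["V"]=np.linalg.inv(T@f["tool_from_camera"])
    else: f["V"]=f["view"]
    return f
def proj(f,P):
    P=np.atleast_2d(P);c=P@f["V"][:3,:3].T+f["V"][:3,3]
    return np.c_[f["cx"]+f["fx"]*c[:,0]/-c[:,2], f["cy"]+f["fy"]*c[:,1]/c[:,2]]
def ray(f,u,v,z):
    d=np.array([(u-f["cx"])/f["fx"],-(v-f["cy"])/f["fy"],-1.]);M=f["V"]
    o=-M[:3,:3].T@M[:3,3];d=M[:3,:3].T@d
    return o+d*(z-o[2])/d[2]
def box(x0,x1,y0,y1,z0,z1):
    return np.array([[x,y,z] for x in(x0,x1) for y in(y0,y1) for z in(z0,z1)])/1000
# models in frame of *_c xy, z from the underside
M={"padlock":[box(-25,25,-25,25,0,24)]+[box(25,57,-19,-11,8,16),box(25,57,11,19,8,16),box(53,61,-15,15,8,16)],
"handle":[box(-52,52,-6,6,0,22),box(-52,-38,6,36,0,22),box(38,52,6,36,0,22)],
"bolt":[box(-41,41,-18,18,0,4),box(-33,33,-9,9,4,24),box(41,65,-6,6,6,18),box(-30,-22,-4,4,24,30)]}
S=4
def pose(P,p):
    c,s=np.cos(p[2]),np.sin(p[2]);Q=P.copy();Q[:,0]=c*P[:,0]-s*P[:,1]+p[0];Q[:,1]=s*P[:,0]+c*P[:,1]+p[1];return Q
def render(f,boxes,p,roi,z=0.):
    x0,y0,x1,y1=roi;im=np.zeros(((y1-y0)*S,(x1-x0)*S),np.uint8)
    for b in boxes:
        q=pose(b,p);q[:,2]+=z
        uv=(proj(f,q)-[x0,y0]+.5)*S-.5
        cv2.fillConvexPoly(im,cv2.convexHull(np.round(uv*16).astype(np.int32)),255,shift=4)
    return cv2.resize(im,(x1-x0,y1-y0),interpolation=cv2.INTER_AREA)/255.
def fit(f,boxes,mask,p0,z=0.,renderer=render):
    ys,xs=np.nonzero(mask);roi=(max(0,xs.min()-12),max(0,ys.min()-12),min(512,xs.max()+13),min(384,ys.max()+13))
    m=mask[roi[1]:roi[3],roi[0]:roi[2]].astype(float)
    def cost(p): 
        return np.abs(renderer(f,boxes,p,roi,z)-m).sum()/m.sum()
    best=None
    for da in(0,.15,-.15):
        p=np.array(p0)+[0,0,da]
        sim=np.vstack([p,p+[.006,0,0],p+[0,.006,0],p+[0,0,.1]])
        o=minimize(cost,p,method="Nelder-Mead",options=dict(initial_simplex=sim,xatol=1e-5,fatol=1e-5))
        if best is None or o.fun<best.fun:best=o
    return best.x,best.fun
E
python3 - <<'E'
from h import *
f=cam("top"); v=f["color"][:,:,::-1].copy()
for q in["padlock","handle","bolt","tray","padlock_seat","big_padlock_c"]:
    L=masks_of(f,q)
    for m in L[:4]:
        print(q,m["conf"],m["at"],m["region"].sum(),ray(f,m["at"][1],m["at"][0],.012).round(3))
        if m is L[0]:
            cs,_=cv2.findContours(m["region"].astype(np.uint8),0,1);cv2.drawContours(v,cs,-1,(0,255,255),1)
v=v[40:290,80:480];cv2.imwrite("pics/m1.png",cv2.resize(v,(800,500)))
E
```

```text
padlock 0.59 [137.5, 308.0] 542 [ 0.621 -0.062  0.012]
handle 0.64 [206.9, 391.5] 459 [ 0.444 -0.264  0.012]
bolt 0.78 [128.0, 385.0] 511 [ 0.643 -0.256  0.012]
tray 0.58 [211.0, 199.7] 452 [0.439 0.211 0.012]
padlock_seat 0.9 [179.0, 191.7] 1731 [0.519 0.232 0.012]
padlock_seat 0.56 [137.8, 311.4] 576 [ 0.621 -0.071  0.012]
padlock_seat 0.56 [199.7, 317.5] 1050 [ 0.464 -0.082  0.012]
big_padlock_c 0.71 [201.1, 320.3] 1047 [ 0.46  -0.089  0.012]
big_padlock_c 0.32 [181.7, 229.8] 1769 [0.511 0.136 0.012]
```

View pics/m1.png

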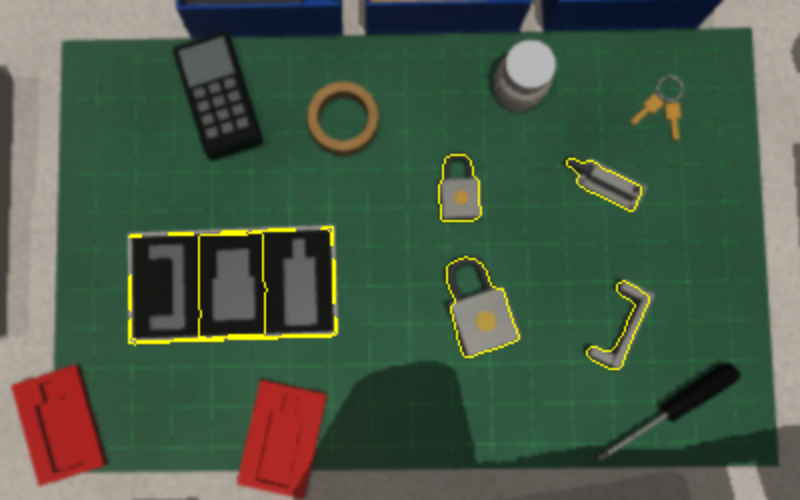

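```bash
cat >> h.py <<'E'
# slots: floor polys at z=5 (offset 2.5) seen through the opening at z=15
SL={"padlock":[(-27.5,27.5,-27.5,27.5),(27.5,63.5,-21.5,21.5)],
"handle":[(-54.5,54.5,-8.5,8.5),(-54.5,-35.5,8.5,38.5),(35.5,54.5,8.5,38.5)],
"bolt":[(-43.5,43.5,-20.5,20.5),(43.5,67.5,-8.5,8.5)]}
def render_slot(f,rects,p,roi,z=0.):
    ov=2
    def R_(zz):
        return render(f,[box(a-0,b,c,d,zz,zz) for a,b,c,d in rects],p,roi)
    return np.minimum(R_(5),R_(15))
E
python3 - <<'E'
from h import *
f=cam("top")
g={"padlock":(.621,-.062,0),"handle":(.444,-.275,-.4),"bolt":(.640,-.256,.6)}
res={}
for q in g:
    m=masks_of(f,q)[0]["region"]
    if q=="padlock": m=cv2.morphologyEx(m.astype(np.uint8),cv2.MORPH_OPEN,np.ones((7,7)))>0; B=M[q][:1]
    else: B=M[q]
    print(q,*fit(f,B,m,g[q]))
L=masks_of(f,"padlock_seat"); hsv=cv2.cvtColor(f["color"],cv2.COLOR_RGB2GRAY)
print(hsv[150:210:6,150:245:5])
for q,c in(("handle",(164,183)),("padlock",(197,183)),("bolt",(230,183))):
    roi=np.zeros((384,512),bool);roi[160:203,c[0]-15:c[0]+15]=1
    m=(hsv>60)&roi
    n,l,st,ce=cv2.connectedComponentsWithStats(m.astype(np.uint8)); k=1+np.argmax(st[1:,4]);m=l==k
    x=ray(f,ce[k][0],ce[k][1],.005)
    print(q,st[k],*fit(f,SL[q],m,(x[0],x[1],0),renderer=render_slot))
E
```

```text
padlock [ 0.61408331 -0.0638033  -0.02101457] 0.11188666854301528
handle [ 0.44909061 -0.27109171 -0.4765302 ] 0.3368567731661192
bolt [ 0.63430742 -0.25840447  1.07247445] 0.08803219969720467
[[ 68  69  68  68  67  67  70  77  69  69  70  77  72  72  71  78  71  72
   74]
 [128 136 141 137 131 135 134 123 119  94  82  72  53  41  34  31  29  23
   24]
 [ 23  48  63  64  61  22  21  21  21  20  21  21  22  22  21  32  99  22
   22]
 [ 22  85  71  85  92  21  19  21  95  96  97  26  21  21  20  38 100  53
   23]
 [ 21  21  22  27  93  22  20  20  96  97  97  29  21  20  25 100 100 100
   22]
 [ 23  23  23  25  93  21  20  34  97  99  99  98  21  20  23 101 100 101
   24]
 [ 24  22  22  26  95  22  21  28  97  99 100  98  22  20  21 100 102 103
   23]
 [ 24  22  22  25  94  21  21  30 100  99 100 101  22  22  22 102 104 105
   22]
 [ 23  57  82  88  96  22  22  26  98  97 100  98  23  22  24 102 105 105
   21]
 [ 23  55  71  70  57  23  22  22  21  24  22  22  23  22  22  25  23  22
   26]]
handle [154 162  19  41 382] [0.51150829 0.29065007 0.01531642] 0.15360845909044243
padlock [186 164  22  37 687] [0.49481549 0.22096504 0.02403545] 0.045443388417958155
bolt [222 160  17  43 609] [ 0.50212103  0.13702545 -0.00061729] 0.04302134646962232
```

```bash
cat >> h.py <<'E'
def plan(x,y,z,psi=None,v=45.,show=True):
    """psi: world angle (deg) of the tool x axis, mod 180; prints rows with tool frame shifts"""
    s=status.state();R0=R.from_rotvec(s["tool_rot"]);p0=s["position"];A=R0.as_matrix()
    ps0=np.degrees(np.arctan2(A[1,0],A[0,0]))
    if psi is None: psi=ps0
    d=(psi-ps0+90)%180-90; psi=ps0+d
    a=np.radians(psi);X=np.array([np.cos(a),np.sin(a),0]);Z=np.array([0,0,-1.]);Rt=R.from_matrix(np.c_[X,np.cross(Z,X),Z])
    D=np.array([x,y,z])-p0; w=(R0.inv()*Rt).as_rotvec(degrees=True)
    n=max(int(np.ceil(np.linalg.norm(D)*1000/v)),int(np.ceil(np.abs(w).max()/8.5)),1)
    print("pos",p0.round(4),"psi",ps0.round(1),"tgtpsi",round(psi,1),"q",s["joint_pos"].round(2),"clock",s["clock"],"F",s["ft_force"].round(1),"gap",round(s["finger_gap"],3))
    print("n",n,"twist/row",(w/n).round(2))
    for k in range(n):
        Rk=R0*R.from_rotvec(w*k/n,degrees=True)
        print((Rk.inv().apply(D/n)*1000).round(1).tolist())
E
python3 -c "
from h import *
plan(.614,-.064,.2,90)"
```

```text
pos [ 0.1524 -0.5285  0.2313] psi -73.9 tgtpsi -90.0 q [-1.36  0.3   1.52  0.    1.32 -0.07] clock 0.75 F [ 0.4 -0.1  0.7] gap 1.0
n 15 twist/row [-0.   -0.    1.07]
[-21.2, -38.1, 2.1]
[-21.9, -37.7, 2.1]
[-22.6, -37.3, 2.1]
[-23.3, -36.9, 2.1]
[-24.0, -36.5, 2.1]
[-24.7, -36.0, 2.1]
[-25.4, -35.5, 2.1]
[-26.0, -35.0, 2.1]
[-26.7, -34.6, 2.1]
[-27.3, -34.0, 2.1]
[-28.0, -33.5, 2.1]
[-28.6, -33.0, 2.1]
[-29.2, -32.5, 2.1]
[-29.8, -31.9, 2.1]
[-30.4, -31.3, 2.1]
```

>>> servo_tool(
  moves=[
    {"xyz": [-21.2,-38.1,2.1],"twist": [0,0,1.07]},
    {"xyz": [-21.9,-37.7,2.1],"twist": [0,0,1.07]},
    {"xyz": [-22.6,-37.3,2.1],"twist": [0,0,1.07]},
    {"xyz": [-23.3,-36.9,2.1],"twist": [0,0,1.07]},
    {"xyz": [-24,-36.5,2.1],"twist": [0,0,1.07]},
  ],
)

```text
validation failed for argument at $.mo...
```

>>> servo_tool(
  moves=[
    {"xyz": [-24.7,-36,2.1],"twist": [0,0,1.07]},
    {"xyz": [-25.4,-35.5,2.1],"twist": [0,0,1.07]},
    {"xyz": [-26,-35,2.1],"twist": [0,0,1.07]},
    {"xyz": [-26.7,-34.6,2.1],"twist": [0,0,1.07]},
    {"xyz": [-27.3,-34,2.1],"twist": [0,0,1.07]},
  ],
)

```text
validation failed for argument at $.mo...
```

>>> servo_tool(
  moves=[
    {"xyz": [-28,-33.5,2.1],"twist": [0,0,1.07]},
    {"xyz": [-28.6,-33,2.1],"twist": [0,0,1.07]},
    {"xyz": [-29.2,-32.5,2.1],"twist": [0,0,1.07]},
    {"xyz": [-29.8,-31.9,2.1],"twist": [0,0,1.07]},
    {"xyz": [-30.4,-31.3,2.1],"twist": [0,0,1.07]},
  ],
)

```text
validation failed for argument at $.mo...
```

```bash
python3 -c "
from h import *
plan(.614,-.064,.2,90)
f=cam('wrist');cv2.imwrite('pics/w1.png',f['color'][:,:,::-1])
L=masks_of(f,'padlock')
for m in L:print(m['conf'],m['at'],m['region'].sum(),ray(f,m['at'][1],m['at'][0],.012).round(3))
"
```

```text
pos [ 0.1524 -0.5285  0.2313] psi -73.9 tgtpsi -90.0 q [-1.36  0.3   1.52  0.    1.32 -0.07] clock 0.75 F [ 0.4 -0.1  0.7] gap 1.0
n 15 twist/row [-0.   -0.    1.07]
[-21.2, -38.1, 2.1]
[-21.9, -37.7, 2.1]
[-22.6, -37.3, 2.1]
[-23.3, -36.9, 2.1]
[-24.0, -36.5, 2.1]
[-24.7, -36.0, 2.1]
[-25.4, -35.5, 2.1]
[-26.0, -35.0, 2.1]
[-26.7, -34.6, 2.1]
[-27.3, -34.0, 2.1]
[-28.0, -33.5, 2.1]
[-28.6, -33.0, 2.1]
[-29.2, -32.5, 2.1]
[-29.8, -31.9, 2.1]
[-30.4, -31.3, 2.1]
```

View pics/w1.png

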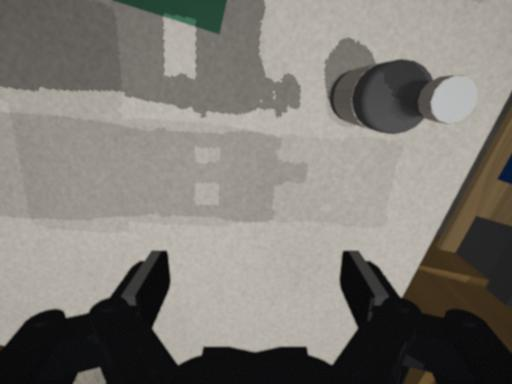

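>>> servo_tool(
  moves=[
    {"fingers": 100,"xyz": [-21,-38,2],"twist": [0,0,1]},
    {"fingers": 100,"xyz": [-22,-38,2],"twist": [0,0,1]},
    {"fingers": 100,"xyz": [-23,-37,2],"twist": [0,0,1]},
    {"fingers": 100,"xyz": [-23,-37,2],"twist": [0,0,1]},
    {"fingers": 100,"xyz": [-24,-36,2],"twist": [0,0,1]},
  ],
)

```text
clock: 1.35
position: [0.3063, -0.3721, 0.2214]
tool_rot: [2.425, -1.997, 0.001]
ft_force: [0.4, -1.1, -0.6]
finger_gap: 1.0
```

>>> servo_tool(
  moves=[
    {"fingers": 100,"xyz": [-25,-36,2],"twist": [0,0,1]},
    {"fingers": 100,"xyz": [-25,-36,2],"twist": [0,0,1]},
    {"fingers": 100,"xyz": [-26,-35,2],"twist": [0,0,1]},
    {"fingers": 100,"xyz": [-27,-35,2],"twist": [0,0,1]},
    {"fingers": 100,"xyz": [-27,-34,2],"twist": [0,0,1]},
  ],
)

```text
clock: 1.85
position: [0.4598, -0.2157, 0.2114]
tool_rot: [-2.336, 2.101, -0.001]
ft_force: [0.3, -0.0, 0.2]
finger_gap: 1.001
```

>>> servo_tool(
  moves=[
    {"fingers": 100,"xyz": [-28,-33,2],"twist": [0,0,1]},
    {"fingers": 100,"xyz": [-29,-33,2],"twist": [0,0,1]},
    {"fingers": 100,"xyz": [-29,-32,2],"twist": [0,0,1]},
    {"fingers": 100,"xyz": [-30,-32,2],"twist": [0,0,1]},
    {"fingers": 100,"xyz": [-30,-31,2],"twist": [0,0,2]},
  ],
)

```text
clock: 2.35
position: [0.61, -0.0585, 0.2012]
tool_rot: [-2.222, 2.22, -0.0]
ft_force: [-0.7, -1.3, 1.6]
finger_gap: 1.002
```

```bash
python3 -c "
from h import *
plan(.614,-.064,.2,90)
f=cam('wrist');cv2.imwrite('pics/w1.png',f['color'][:,:,::-1])
L=masks_of(f,'padlock')
for m in L:print(m['conf'],m['at'],m['region'].sum(),ray(f,m['at'][1],m['at'][0],.012).round(3))
"
```

```text
pos [ 0.61   -0.0585  0.2012] psi -89.9 tgtpsi -90.0 q [-0.16  0.46  1.37 -0.    1.31  1.41] clock 2.35 F [-0.7 -1.3  1.6] gap 1.002
n 1 twist/row [-0.01 -0.    0.05]
[5.5, -4.0, 1.2]
0.91 [157.8, 259.4] 2759 [ 0.621 -0.066  0.012]
```

View pics/w1.png

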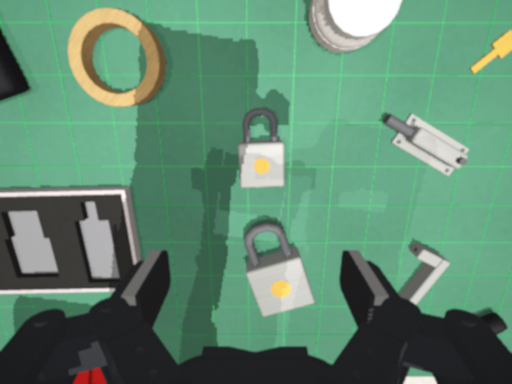

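```bash
cat > fitall.py <<'E'
from h import *
def fitpart(f,q,p0,conf=.3):
    L=masks_of(f,q)
    L=[m for m in L if m["conf"]>conf and np.linalg.norm(ray(f,m["at"][1],m["at"][0],.012)[:2]-np.array(p0[:2]))<.06]
    if not L: print("no",q); return
    m=L[0]["region"]
    if q=="padlock":
        k=max(3,int(.02*f["fx"]/ .35*1)); m=cv2.morphologyEx(m.astype(np.uint8),cv2.MORPH_OPEN,np.ones((k,k)))>0; B=M[q][:1]
    else:B=M[q]
    x,c=fit(f,B,m,p0,z=p0[3] if len(p0)>3 else 0) if len(p0)==3 else fit(f,B,m,p0[:3],z=p0[3])
    print(q,x[:2].round(4),np.degrees(x[2]).round(2),"cost",round(c,3)); return x,m
def fitslot(f,q,p0,thr=70):
    g=cv2.cvtColor(f["color"],cv2.COLOR_RGB2GRAY); rects=SL[q]
    big=[(min(r_[0] for r_ in rects)-6,max(r_[1] for r_ in rects)+6,min(r_[2] for r_ in rects)-6,max(r_[3] for r_ in rects)+6)]
    roi=render(f,[box(*big[0],15,15)],p0,(0,0,512,384))>.5
    m=(g>thr)&roi
    n,l,st,ce=cv2.connectedComponentsWithStats(m.astype(np.uint8)); k=1+np.argmax(st[1:,4]);m=l==k
    x,c=fit(f,rects,m,p0,renderer=render_slot)
    print("slot",q,x[:2].round(4),np.degrees(x[2]).round(2),"cost",round(c,3)); return x,m
def overlay(f,items,name):
    v=f["color"][:,:,::-1].copy()
    for it in items:
        if it is None: continue
        cs,_=cv2.findContours(it.astype(np.uint8),0,2);cv2.drawContours(v,cs,-1,(0,0,255),1)
    cv2.imwrite(name,cv2.resize(v,(800,600),interpolation=cv2.INTER_NEAREST))
FULL=(0,0,512,384)
E
python3 - <<'E'
from fitall import *
f=cam("wrist");it=[]
for q,p in(("padlock",(.614,-.064,0)),("bolt",(.634,-.258,1.05))):
    o=fitpart(f,q,p)
    if o is not None: it+=[render(f,M[q],o[0],FULL)>.5]
for q,p in(("bolt",(.502,.137,0)),("padlock",(.495,.221,0))):
    o=fitslot(f,q,p); it+=[render_slot(f,SL[q],o[0],FULL)>.5]
overlay(f,it,"pics/o1.png")
E
```

```text
padlock [ 0.6139 -0.0669] 2.21 cost 0.101
bolt [ 0.6344 -0.2605] 62.06 cost 0.051
slot bolt [0.502  0.1353] 0.32 cost 0.088
slot padlock [0.4936 0.2187] 0.31 cost 0.087
```

View pics/o1.png

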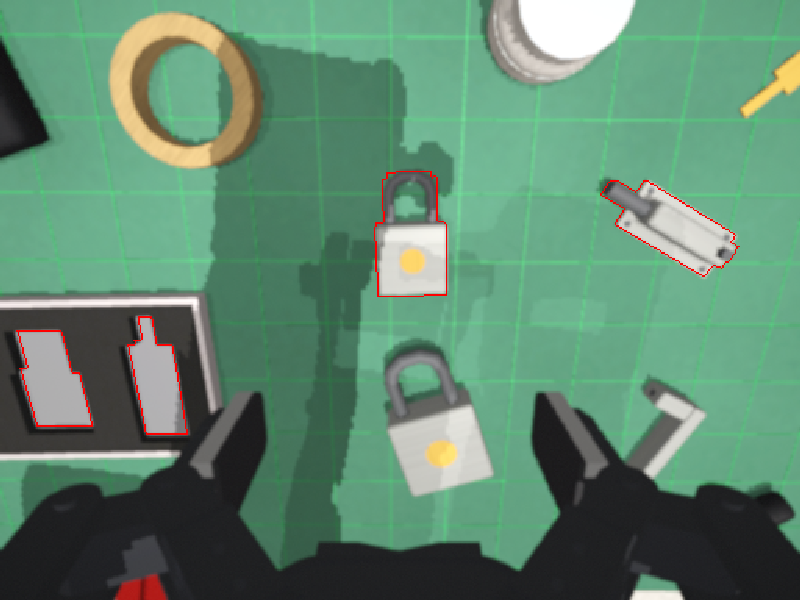

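```bash
python3 -c "
from h import *
plan(.614,-.066,.010,91,v=40)"
```

```text
pos [ 0.6086 -0.0604  0.2011] psi -89.9 tgtpsi -89.0 q [-0.16  0.46  1.37 -0.    1.31  1.41] clock 2.6 F [ 0.   0.1 -0.5] gap 1.0
n 5 twist/row [ 0.01 -0.   -0.18]
[1.1, -1.1, 38.2]
[1.1, -1.1, 38.2]
[1.1, -1.1, 38.2]
[1.1, -1.1, 38.2]
[1.1, -1.1, 38.2]
```

>>> servo_tool(
  moves=[
    {"fingers": 100,"xyz": [3,-3,45],"twist": [0,0,-0.5]},
    {"fingers": 100,"xyz": [3,-2,45],"twist": [0,0,-0.5]},
    {"fingers": 100,"xyz": [0,0,45],"twist": [0,0,0]},
    {"fingers": 100,"xyz": [0,0,20],"twist": [0,0,0]},
    {"fingers": 100,"xyz": [0,0,0],"twist": [0,0,0]},
  ],
)

```text
clock: 3.1
position: [0.6119, -0.0671, 0.0436]
tool_rot: [2.239, -2.2, -0.007]
ft_force: [-0.1, 0.2, 0.3]
finger_gap: 1.002
```

```bash
python3 - <<'E'
from fitall import *
plan(.614,-.066,.010,91,v=40)
f=cam("wrist");it=[]
for q,p in(("padlock",(.614,-.066,0)),):
    o=fitpart(f,q,p)
    if o is not None: it+=[render(f,M[q],o[0],FULL)>.5]
overlay(f,it,"pics/o2.png")
E
```

```text
pos [ 0.6119 -0.0671  0.0436] psi -89.0 tgtpsi -89.0 q [-0.17  0.65  1.48 -0.    1.02  1.38] clock 3.1 F [-0.1  0.2  0.3] gap 1.002
n 1 twist/row [0.29 0.05 0.01]
[-1.0, -2.3, 33.6]
padlock [ 0.6152 -0.0675] 1.49 cost 0.042
```

View pics/o2.png

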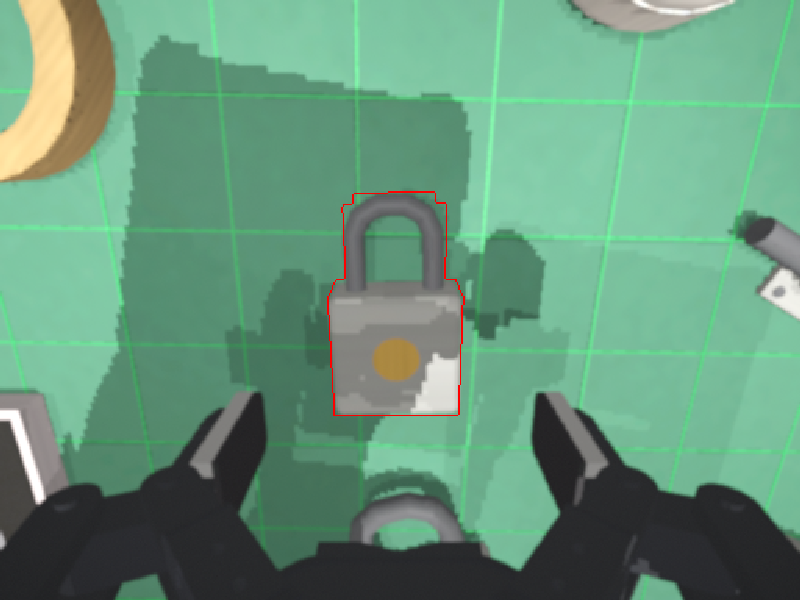

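>>> servo_tool(
  moves=[
    {"fingers": 100,"xyz": [0,-3,15],"twist": [0.3,0,-0.5]},
    {"fingers": 100,"xyz": [0,0,14],"twist": [0,0,0]},
    {"fingers": 100,"xyz": [0,0,4],"twist": [0,0,0]},
    {"fingers": 100,"xyz": [0,0,0],"twist": [0,0,0]},
  ],
)

```text
clock: 3.6
position: [0.6166, -0.066, 0.0124]
tool_rot: [-2.25, 2.188, -0.004]
ft_force: [0.1, -0.4, -0.1]
finger_gap: 1.004
```

```bash
python3 -c "
from h import *
for i in range(3): plan(.6152,-.0675,.010,91.5,v=40)"
```

```text
pos [ 0.6166 -0.066   0.0124] psi -88.4 tgtpsi -88.5 q [-0.17  0.7   1.48  0.    0.96  1.38] clock 3.6 F [ 0.1 -0.4 -0.1] gap 1.004
n 1 twist/row [-0.22  0.02  0.09]
[1.5, 1.4, 2.4]
pos [ 0.6166 -0.066   0.0124] psi -88.4 tgtpsi -88.5 q [-0.17  0.7   1.48  0.    0.96  1.38] clock 3.6 F [ 0.1 -0.4 -0.1] gap 1.004
n 1 twist/row [-0.22  0.02  0.09]
[1.5, 1.4, 2.4]
pos [ 0.6166 -0.066   0.0124] psi -88.4 tgtpsi -88.5 q [-0.17  0.7   1.48  0.    0.96  1.38] clock 3.6 F [ 0.1 -0.4 -0.1] gap 1.004
n 1 twist/row [-0.22  0.02  0.09]
[1.5, 1.4, 2.4]
```

>>> servo_tool(
  moves=[
    {"fingers": 100,"xyz": [1,1,2],"twist": [0,0,0]},
    {"fingers": 20,"xyz": [0,0,0],"twist": [0,0,0]},
    {"fingers": 20,"xyz": [0,0,0],"twist": [0,0,0]},
    {"fingers": 20,"xyz": [0,0,0],"twist": [0,0,0]},
    {"fingers": 20,"xyz": [0,0,0],"twist": [0,0,0]},
  ],
  squeeze=40,
)

```text
clock: 4.1
position: [0.6164, -0.0671, 0.0119]
tool_rot: [-2.249, 2.187, -0.007]
ft_force: [-0.8, -1.4, 4.5]
finger_gap: 0.571
```

>>> servo_tool(
  moves=[
    {"fingers": 20,"xyz": [0,0,0],"twist": [0,0,0]},
    {"fingers": 20,"xyz": [0,0,0],"twist": [0,0,0]},
  ],
)

```text
clock: 4.3
position: [0.6164, -0.0672, 0.0119]
tool_rot: [-2.249, 2.187, -0.007]
ft_force: [-2.5, -0.5, 6.1]
finger_gap: 0.572
```

>>> servo_tool(
  moves=[
    {"fingers": 20,"xyz": [0,0,-15],"twist": [0,0,0]},
    {"fingers": 20,"xyz": [0,0,-30],"twist": [0,0,0]},
    {"fingers": 20,"xyz": [0,0,-40],"twist": [0,0,0]},
    {"fingers": 20,"xyz": [0,0,-40],"twist": [0,0,0]},
    {"fingers": 20,"xyz": [0,0,0],"twist": [0,0,0]},
  ],
)

```text
clock: 4.8
position: [0.6175, -0.0674, 0.1431]
tool_rot: [-2.246, 2.184, -0.018]
ft_force: [0.7, -0.9, -2.2]
finger_gap: 0.57
```

```bash
python3 -c "
from h import *
plan(.4936,.2195,.13,90.3)
f=cam('wrist');cv2.imwrite('pics/w3.png',f['color'][:,:,::-1])"
```

```text
pos [ 0.6175 -0.0674  0.1431] psi -88.4 tgtpsi -89.7 q [-0.17  0.53  1.41  0.    1.19  1.37] clock 4.8 F [ 0.7 -0.9 -2.2] gap 0.57
n 7 twist/row [-0.12 -0.01  0.18]
[-41.5, 16.6, 1.6]
[-41.4, 16.7, 1.6]
[-41.4, 16.8, 1.6]
[-41.3, 17.0, 1.7]
[-41.2, 17.1, 1.7]
[-41.2, 17.2, 1.8]
[-41.1, 17.4, 1.8]
```

View pics/w3.png

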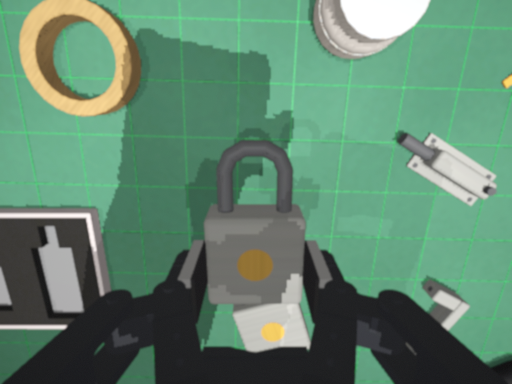

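>>> servo_tool(
  moves=[
    {"fingers": 20,"xyz": [-42,24,0],"twist": [0,0,0]},
    {"fingers": 20,"xyz": [-42,24,0],"twist": [0,0,0]},
    {"fingers": 20,"xyz": [-42,24,0],"twist": [0,0,0]},
    {"fingers": 20,"xyz": [-42,24,0],"twist": [0,0,0.4]},
    {"fingers": 20,"xyz": [-42,24,0],"twist": [-0.4,0,0.5]},
  ],
)

```text
clock: 5.35
position: [0.4879, 0.1409, 0.1347]
tool_rot: [2.232, -2.207, -0.004]
ft_force: [0.8, 0.6, -2.3]
finger_gap: 0.566
```

>>> servo_tool(
  moves=[
    {"fingers": 20,"xyz": [0,0,0],"twist": [-0.4,0,0.4]},
    {"fingers": 20,"xyz": [0,0,0],"twist": [0,0,0]},
  ],
)

```text
clock: 5.55
position: [0.4892, 0.1403, 0.135]
tool_rot: [2.224, -2.208, -0.011]
ft_force: [0.2, 0.1, -1.5]
finger_gap: 0.573
```

```bash
python3 - <<'E'
from fitall import *
plan(.4936,.2195,.13,90.3)
s=status.state();f=cam("wrist");it=[]
p=s["position"]
o=fitpart(f,"padlock",(p[0],p[1],0,p[2]-.011),conf=.2)
if o: it+=[render(f,M["padlock"],o[0],FULL,z=p[2]-.011)>.5,o[1]]
for q,pp in(("bolt",(.502,.136,0)),("padlock",(.494,.2195,0)),("handle",(.51,.29,0))):
    try:
        o=fitslot(f,q,pp); it+=[render_slot(f,SL[q],o[0],FULL)>.5]
    except Exception as e: print(e)
overlay(f,it,"pics/o4.png")
E
```

```text
pos [0.4892 0.1403 0.135 ] psi -89.6 tgtpsi -89.7 q [0.21 0.32 1.74 0.   1.1  1.77] clock 5.55 F [ 0.2  0.1 -1.5] gap 0.573
n 2 twist/row [ 0.29 -0.01  0.05]
[-39.6, -2.5, 2.5]
[-39.6, -2.5, 2.5]
no padlock
slot bolt [0.5021 0.1352] 1.52 cost 0.232
slot padlock [0.4937 0.2193] 1.39 cost 0.04
slot handle [0.5107 0.2877] 2.17 cost 0.16
```

View pics/o4.png

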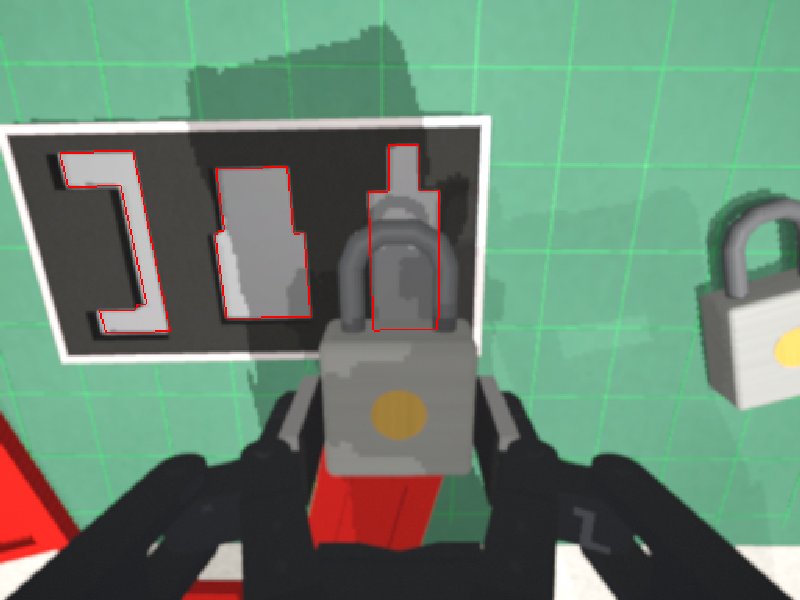

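```bash
python3 - <<'E'
from fitall import *
s=status.state();f=cam("wrist")
p=s["position"];print(p)
g=cv2.cvtColor(f["color"],cv2.COLOR_RGB2GRAY).astype(int)
print("col at u=225",[(v,g[v,225]) for v in range(196,214)],[(v,g[v,225]) for v in range(298,310)])
print("row250",[(u,g[250,u]) for u in range(198,214)],[(u,g[250,u]) for u in range(296,312)])
B=M["padlock"][:1]
for dx in(0,-.0012):
    P=pose(box(-25,25,-25,25,0,24),(p[0]+dx,p[1],np.radians(.4)));P[:,2]+=p[2]-.0115
    print(dx,proj(f,P).round(1).tolist())
E
```

```text
[0.49001618 0.13903568 0.13511049]
col at u=225 [(196, np.int64(102)), (197, np.int64(102)), (198, np.int64(102)), (199, np.int64(101)), (200, np.int64(100)), (201, np.int64(101)), (202, np.int64(102)), (203, np.int64(101)), (204, np.int64(97)), (205, np.int64(88)), (206, np.int64(82)), (207, np.int64(81)), (208, np.int64(80)), (209, np.int64(81)), (210, np.int64(80)), (211, np.int64(81)), (212, np.int64(88)), (213, np.int64(101))] [(298, np.int64(139)), (299, np.int64(139)), (300, np.int64(140)), (301, np.int64(139)), (302, np.int64(136)), (303, np.int64(129)), (304, np.int64(111)), (305, np.int64(87)), (306, np.int64(78)), (307, np.int64(76)), (308, np.int64(76)), (309, np.int64(76))]
row250 [(198, np.int64(117)), (199, np.int64(108)), (200, np.int64(86)), (201, np.int64(54)), (202, np.int64(37)), (203, np.int64(33)), (204, np.int64(37)), (205, np.int64(61)), (206, np.int64(94)), (207, np.int64(113)), (208, np.int64(119)), (209, np.int64(120)), (210, np.int64(121)), (211, np.int64(122)), (212, np.int64(122)), (213, np.int64(122))] [(296, np.int64(122)), (297, np.int64(122)), (298, np.int64(122)), (299, np.int64(122)), (300, np.int64(121)), (301, np.int64(119)), (302, np.int64(114)), (303, np.int64(96)), (304, np.int64(64)), (305, np.int64(38)), (306, np.int64(33)), (307, np.int64(35)), (308, np.int64(50)), (309, np.int64(80)), (310, np.int64(107)), (311, np.int64(117))]
0 [[293.2, 277.2], [298.8, 304.3], [210.4, 277.3], [204.1, 304.4], [297.0, 199.6], [303.8, 217.4], [205.9, 199.7], [198.1, 217.5]]
-0.0012 [[293.1, 278.9], [298.6, 306.2], [210.5, 279.0], [204.2, 306.2], [296.8, 201.7], [303.6, 219.7], [206.0, 201.8], [198.2, 219.8]]
```

```bash
cat > pl.py <<'E'
from h import *
from scipy.optimize import least_squares
f=cam("wrist")
g=cv2.cvtColor(f["color"],cv2.COLOR_RGB2GRAY).astype(int)
for v in(225,240,270,295): print(v,g[v,196:216].tolist(),g[v,292:312].tolist())
for u in(215,290): print(u,g[196:218,u].tolist(),g[298:312,u].tolist())
v=f["color"][190:320,180:330,::-1];cv2.imwrite("pics/pl.png",cv2.resize(v,(750,650)[:2] if 0 else (690,598),interpolation=cv2.INTER_CUBIC))
E
python3 pl.py
```

```text
225 [84, 84, 84, 85, 85, 84, 86, 98, 120, 132, 137, 138, 140, 140, 141, 141, 141, 140, 141, 140] [120, 120, 120, 120, 120, 120, 120, 120, 120, 119, 118, 117, 118, 129, 144, 150, 150, 150, 150, 149]
240 [119, 119, 118, 118, 118, 117, 114, 102, 95, 112, 130, 136, 136, 131, 129, 129, 129, 128, 129, 129] [121, 121, 121, 121, 121, 121, 121, 121, 121, 119, 118, 115, 109, 109, 117, 129, 133, 134, 133, 132]
270 [34, 33, 33, 32, 33, 32, 33, 32, 32, 35, 54, 86, 110, 119, 121, 122, 122, 122, 122, 122] [123, 123, 123, 123, 123, 122, 122, 122, 120, 114, 95, 62, 38, 33, 33, 33, 33, 34, 35, 32]
295 [35, 32, 33, 32, 33, 33, 32, 50, 68, 82, 87, 101, 120, 131, 136, 137, 138, 138, 139, 139] [120, 120, 120, 120, 120, 120, 119, 118, 116, 123, 141, 150, 144, 112, 67, 38, 32, 31, 32, 32]
215 [39, 41, 38, 39, 38, 39, 42, 64, 93, 106, 109, 108, 108, 109, 110, 111, 110, 109, 109, 108, 110, 112] [140, 140, 140, 139, 135, 132, 119, 96, 86, 85, 84, 85, 84, 84]
290 [79, 79, 79, 79, 79, 79, 79, 77, 72, 69, 65, 67, 68, 68, 74, 88, 103, 108, 109, 108, 109, 110] [122, 122, 121, 121, 117, 110, 100, 94, 93, 92, 92, 92, 91, 92]
```

View pics/pl.png

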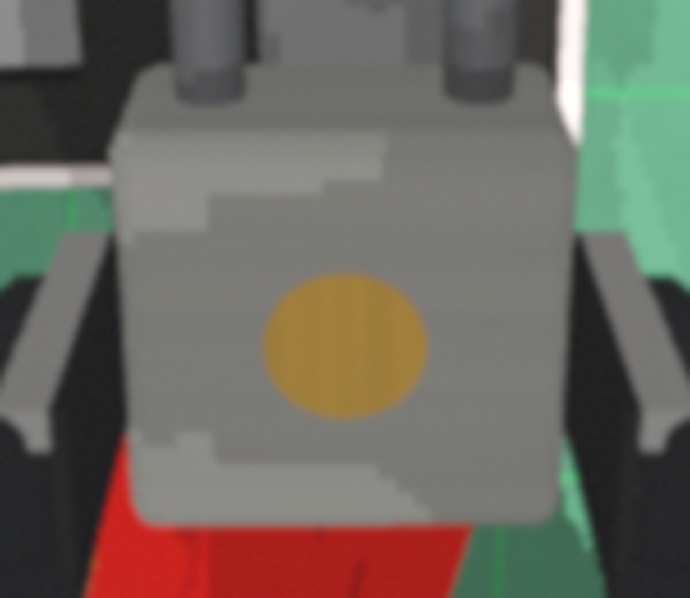

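```bash
python3 - <<'E'
from fitall import *
P=[];Sx=[]
for i in range(6):
    s=status.state();f=cam("wrist");P.append(np.r_[s["position"],R.from_rotvec(s["tool_rot"]).as_matrix()[:2,2]*57.3])
    x,m=fitslot(f,"padlock",(.494,.2195,.024));T=np.linalg.inv(f["V"]);Sx.append(x-np.r_[s["position"][:2],0])
P=np.array(P);Sx=np.array(Sx)
print(P.mean(0).round(4),P.std(0).round(4));print(Sx.mean(0).round(4),Sx.std(0).round(4),np.degrees(Sx[:,2].mean()))
E
```

```text
slot padlock [0.4937 0.2193] 1.31 cost 0.044
slot padlock [0.4938 0.2193] 1.4 cost 0.045
slot padlock [0.4939 0.2192] 1.2 cost 0.045
slot padlock [0.4938 0.2192] 1.21 cost 0.045
slot padlock [0.4939 0.2194] 1.0 cost 0.043
slot padlock [0.4938 0.2193] 1.01 cost 0.042
[ 0.4901  0.139   0.1354 -0.5204 -0.0083] [0.0001 0.0002 0.0001 0.0086 0.0035]
[0.0037 0.0803 0.0207] [0.0001 0.0002 0.0025] 1.1880802023757662
```

>>> servo_tool(
  moves=[
    {"fingers": 20,"xyz": [-40,-2,20],"twist": [0.5,0,-0.8]},
    {"fingers": 20,"xyz": [-41.5,-1.5,30],"twist": [0,0,0]},
    {"fingers": 20,"xyz": [0,0,30],"twist": [0,0,0]},
    {"fingers": 20,"xyz": [0,0,15],"twist": [0,0,0]},
    {"fingers": 20,"xyz": [0,0,0],"twist": [0,0,0]},
  ],
)

```text
clock: 6.55
position: [0.4911, 0.2199, 0.0392]
tool_rot: [2.24, -2.197, -0.003]
ft_force: [-0.4, -0.7, -1.3]
finger_gap: 0.571
```

>>> servo_tool(
  moves=[
    {"fingers": 20,"xyz": [0,0,0],"twist": [0,0,0]},
    {"fingers": 20,"xyz": [0,0,0],"twist": [0,0,0]},
  ],
)

```text
clock: 6.75
position: [0.4929, 0.2202, 0.0426]
tool_rot: [-2.241, 2.199, -0.001]
ft_force: [0.3, 0.6, -2.5]
finger_gap: 0.575
```

```bash
python3 - <<'E'
from fitall import *
plan(.4938,.2205,.028,91.2)
f=cam("wrist")
overlay(f,[render(f,[box(a,b,c,d,15,15) for a,b,c,d in SL["padlock"]],(.4938,.2205,.021),FULL)>.5],"pics/o5.png")
E
```

```text
pos [0.4929 0.2202 0.0426] psi -88.9 tgtpsi -88.8 q [0.35 0.51 1.71 0.   0.92 1.9 ] clock 6.75 F [ 0.3  0.6 -2.5] gap 0.575
n 1 twist/row [-0.11  0.04 -0.13]
[-0.2, -0.8, 14.6]
```

View pics/o5.png

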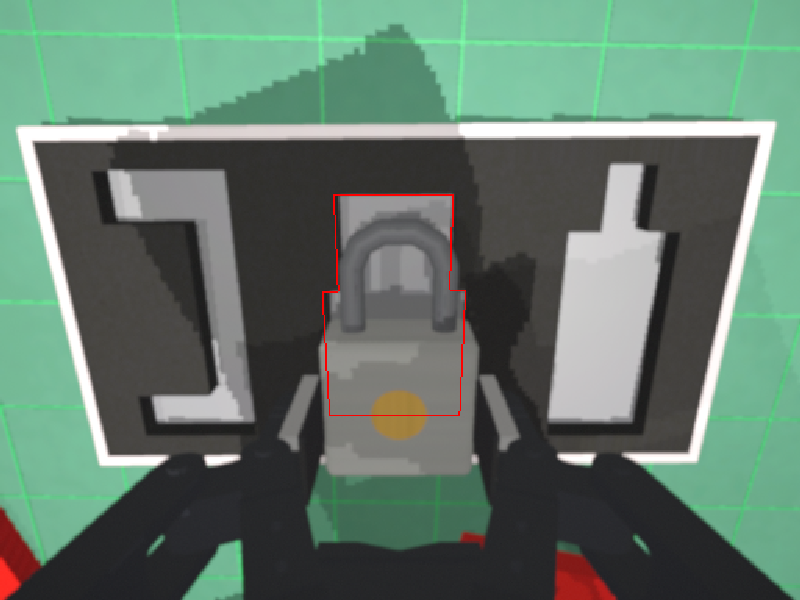

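>>> servo_tool(
  moves=[
    {"fingers": 20,"xyz": [-0.5,-1,8],"twist": [0,0,0]},
    {"fingers": 20,"xyz": [0,0,5],"twist": [0,0,0]},
    {"fingers": 20,"xyz": [0,0,0],"twist": [0,0,0]},
    {"fingers": 20,"xyz": [0,0,0],"twist": [0,0,0]},
  ],
)

```text
clock: 7.2
position: [0.4931, 0.2207, 0.0282]
tool_rot: [2.242, -2.2, -0.0]
ft_force: [0.4, 0.1, -1.3]
finger_gap: 0.565
```

```bash
python3 - <<'E'
from fitall import *
plan(.4938,.2205,.016,91.2)
f=cam("wrist");v=f["color"][110:330,150:370,::-1]
cv2.imwrite("pics/o6.png",cv2.resize(v,(600,600),interpolation=cv2.INTER_CUBIC))
E
```

```text
pos [0.4931 0.2207 0.0282] psi -88.9 tgtpsi -88.8 q [0.35 0.54 1.71 0.   0.89 1.9 ] clock 7.2 F [ 0.4  0.1 -1.3] gap 0.565
n 1 twist/row [ 0.02 -0.   -0.11]
[0.2, -0.7, 12.2]
```

View pics/o6.png

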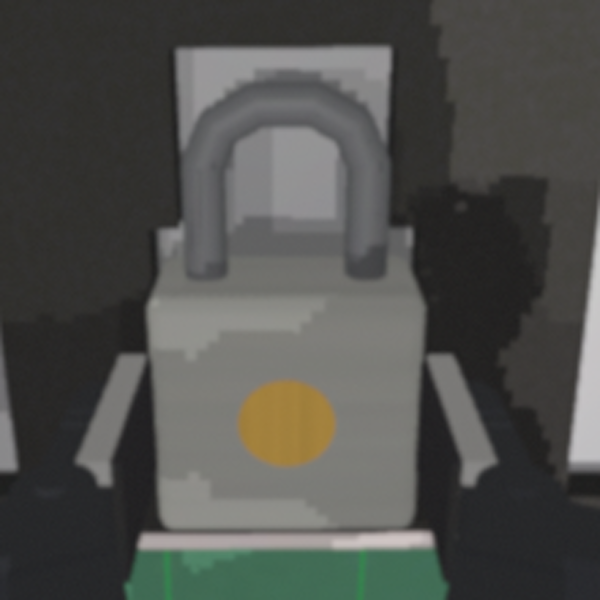

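>>> servo_tool(
  moves=[
    {"fingers": 20,"xyz": [-0.3,-0.6,4],"twist": [0,0,0]},
    {"fingers": 20,"xyz": [0,0,4],"twist": [0,0,0]},
    {"fingers": 20,"xyz": [0,0,2],"twist": [0,0,0]},
    {"fingers": 20,"xyz": [0,0,0],"twist": [0,0,0]},
    {"fingers": 20,"xyz": [0,0,0],"twist": [0,0,0]},
  ],
)

```text
clock: 7.75
position: [0.4938, 0.221, 0.0183]
tool_rot: [2.242, -2.2, -0.0]
ft_force: [-0.6, -0.4, -1.9]
finger_gap: 0.568
```

```bash
python3 - <<'E'
from fitall import *
plan(.4938,.2205,.016,91.2)
f=cam("wrist");v=f["color"][110:330,150:370,::-1]
cv2.imwrite("pics/o7.png",cv2.resize(v,(600,600),interpolation=cv2.INTER_CUBIC))
E
```

```text
pos [0.4938 0.221  0.0183] psi -88.9 tgtpsi -88.8 q [0.35 0.55 1.71 0.   0.87 1.9 ] clock 7.75 F [-0.6 -0.4 -1.9] gap 0.568
n 1 twist/row [ 0.01  0.   -0.11]
[0.5, 0.0, 2.3]
```

View pics/o7.png

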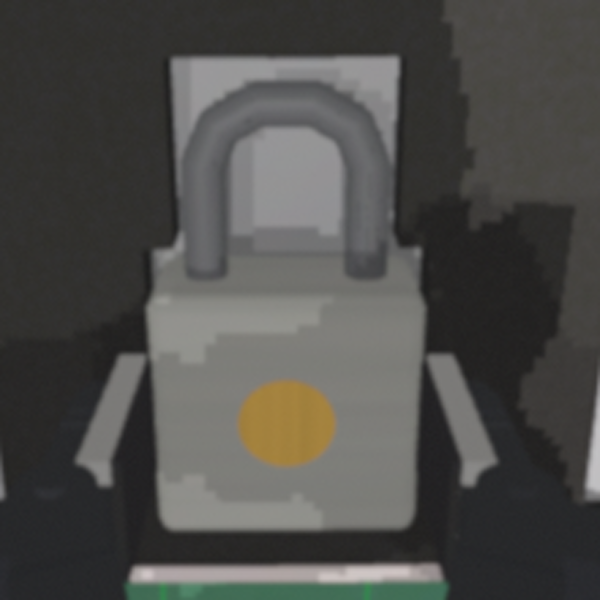

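>>> servo_tool(
  moves=[
    {"fingers": 20,"xyz": [0,0,1],"twist": [0,0,0]},
    {"fingers": 20,"xyz": [0,0,0.7],"twist": [0,0,0]},
    {"fingers": 20,"xyz": [0,0,0],"twist": [0,0,0]},
  ],
)

```text
clock: 8.1
position: [0.4938, 0.2211, 0.0169]
tool_rot: [-2.242, 2.2, 0.0]
ft_force: [-2.4, -0.5, 3.2]
finger_gap: 0.567
```

>>> servo_tool(
  moves=[
    {"fingers": 90,"xyz": [0,0,0],"twist": [0,0,0]},
    {"fingers": 90,"xyz": [0,0,0],"twist": [0,0,0]},
    {"fingers": 90,"xyz": [0,0,-20],"twist": [0,0,0]},
    {"fingers": 90,"xyz": [0,0,-40],"twist": [0,0,0]},
    {"fingers": 90,"xyz": [0,0,-50],"twist": [0,0,0]},
  ],
)

```text
clock: 8.6
position: [0.493, 0.2207, 0.1266]
tool_rot: [2.24, -2.198, -0.002]
ft_force: [1.0, 0.3, 1.0]
finger_gap: 0.898
```

```bash
python3 - <<'E'
from fitall import *
plan(.436,-.245,.2,-27)
f=cam("wrist")
cv2.imwrite("pics/o8.png",cv2.resize(f["color"][:,:,::-1],(800,600),interpolation=cv2.INTER_CUBIC))
for q,pp in(("bolt",(.502,.136,.02)),("handle",(.511,.29,.02))):
    fitslot(f,q,pp)
E
```

```text
pos [0.493  0.2207 0.1266] psi -88.9 tgtpsi -27.0 q [0.35 0.39 1.66 0.   1.1  1.9 ] clock 8.6 F [1.  0.3 1. ] gap 0.898
n 11 twist/row [ 0.02  0.   -5.63]
[42.2, 6.0, -6.6]
[41.4, 10.1, -6.6]
[40.3, 14.1, -6.6]
[38.7, 18.0, -6.6]
[36.7, 21.7, -6.6]
[34.4, 25.2, -6.6]
[31.8, 28.5, -6.6]
[28.8, 31.4, -6.6]
[25.6, 34.1, -6.6]
[22.1, 36.5, -6.7]
[18.5, 38.4, -6.7]
slot bolt [0.5036 0.1362] 1.87 cost 0.199
slot handle [0.5099 0.2885] 1.13 cost 0.38
```

View pics/o8.png

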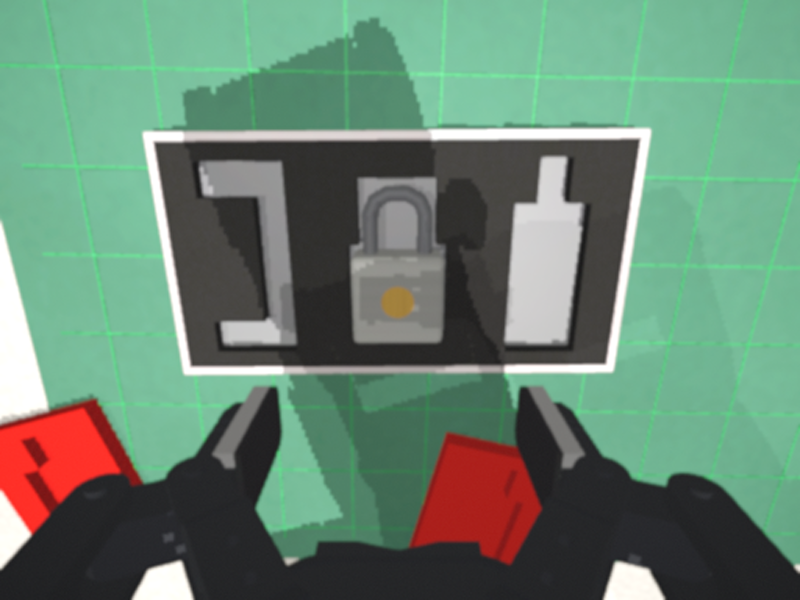

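```bash
python3 - <<'E'
from fitall import *
plan(.634,-.259,.14,-28.3)
E
```

```text
pos [0.4963 0.222  0.136 ] psi -88.9 tgtpsi -28.3 q [0.35 0.38 1.65 0.   1.1  1.9 ] clock 8.65 F [ 2.5  1.  10.4] gap 0.9
n 12 twist/row [-0.05 -0.01 -5.05]
[40.3, -10.7, -0.4]
[41.1, -7.1, -0.4]
[41.5, -3.5, -0.4]
[41.7, 0.2, -0.4]
[41.5, 3.9, -0.4]
[41.0, 7.5, -0.4]
[40.2, 11.1, -0.4]
[39.1, 14.6, -0.4]
[37.6, 18.0, -0.4]
[35.9, 21.2, -0.4]
[33.9, 24.3, -0.4]
[31.6, 27.2, -0.4]
```

>>> servo_tool(
  moves=[
    {"fingers": 90,"xyz": [40,-11,0],"twist": [0,0,-5]},
    {"fingers": 80,"xyz": [41,-7,0],"twist": [0,0,-5]},
    {"fingers": 70,"xyz": [41.5,-3.5,0],"twist": [0,0,-5]},
    {"fingers": 70,"xyz": [42,0,0],"twist": [0,0,-5]},
    {"fingers": 70,"xyz": [41.5,4,0],"twist": [0,0,-5]},
  ],
)

```text
clock: 9.15
position: [0.5515, 0.019, 0.1266]
tool_rot: [-2.668, 1.658, -0.001]
ft_force: [0.5, 0.5, 0.9]
finger_gap: 0.698
```

>>> servo_tool(
  moves=[
    {"fingers": 70,"xyz": [41,7.5,0],"twist": [0,0,-5]},
    {"fingers": 70,"xyz": [40,11,0],"twist": [0,0,-5]},
    {"fingers": 70,"xyz": [39,14.5,0],"twist": [0,0,-5]},
    {"fingers": 70,"xyz": [37.5,18,0],"twist": [0,0,-5]},
    {"fingers": 70,"xyz": [36,21,0],"twist": [0,0,-5]},
  ],
)

```text
clock: 9.65
position: [0.6077, -0.1814, 0.1265]
tool_rot: [-2.964, 1.041, -0.001]
ft_force: [0.0, 1.0, -0.3]
finger_gap: 0.699
```

>>> servo_tool(
  moves=[
    {"fingers": 70,"xyz": [34,24,0],"twist": [0,0,-5]},
    {"fingers": 70,"xyz": [31.5,27,0],"twist": [0,0,-5.5]},
    {"fingers": 70,"xyz": [0,0,0],"twist": [0,0,0]},
    {"fingers": 70,"xyz": [0,0,0],"twist": [0,0,0]},
  ],
)

```text
clock: 10.05
position: [0.6296, -0.2602, 0.1258]
tool_rot: [-3.044, 0.774, 0.001]
ft_force: [-0.7, 1.1, 0.1]
finger_gap: 0.698
```

```bash
python3 - <<'E'
from fitall import *
f=cam("wrist")
o=fitpart(f,"bolt",(.634,-.26,1.08))
overlay(f,[render(f,M["bolt"],o[0],FULL)>.5,o[1]],"pics/o9.png")
x=o[0]
plan(x[0],x[1],.04,np.degrees(x[2])+90)
E
```

```text
bolt [ 0.6339 -0.2607] 61.39 cost 0.051
pos [ 0.6298 -0.2587  0.1264] psi -28.4 tgtpsi -28.6 q [-0.44  0.68  1.21  0.    1.25  0.05] clock 10.15 F [-0.1  0.7 -0.1] gap 0.702
n 2 twist/row [-0.    0.01  0.1 ]
[2.3, -0.1, 43.2]
[2.3, -0.1, 43.2]
```

View pics/o9.png

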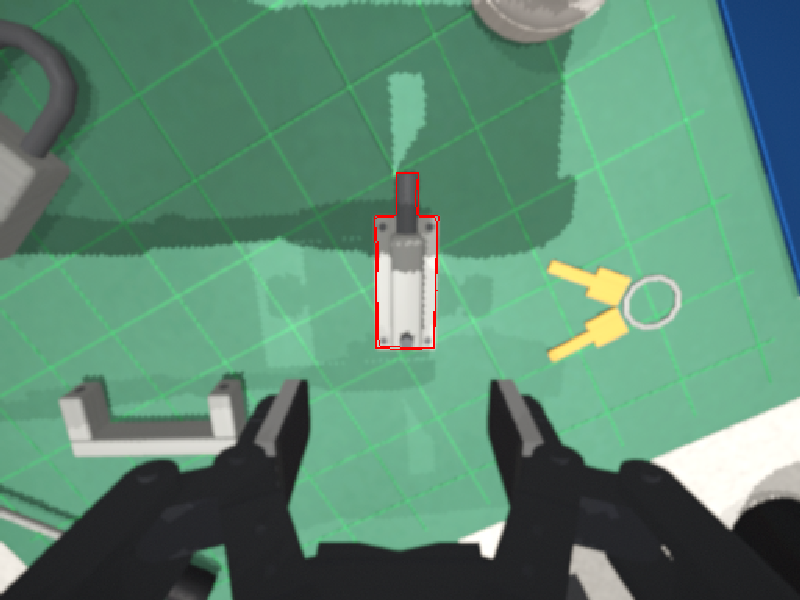

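>>> servo_tool(
  moves=[
    {"fingers": 65,"xyz": [3,0,40],"twist": [0,0,0]},
    {"fingers": 65,"xyz": [0,0,40],"twist": [0,0,0]},
    {"fingers": 65,"xyz": [0,0,20],"twist": [0,0,0]},
    {"fingers": 65,"xyz": [0,0,0],"twist": [0,0,0]},
    {"fingers": 65,"xyz": [0,0,0],"twist": [0,0,0]},
  ],
)

```text
clock: 10.65
position: [0.633, -0.2604, 0.0278]
tool_rot: [3.046, -0.77, 0.001]
ft_force: [1.0, 0.4, -0.4]
finger_gap: 0.65
```

```bash
python3 - <<'E'
from fitall import *
f=cam("wrist")
o=fitpart(f,"bolt",(.634,-.26,1.08))
overlay(f,[render(f,M["bolt"],o[0],FULL)>.5],"pics/o10.png")
x=o[0]
plan(x[0],x[1],.0115,np.degrees(x[2])+90)
E
```

```text
bolt [ 0.6338 -0.2612] 61.47 cost 0.034
pos [ 0.6335 -0.261   0.0289] psi -28.4 tgtpsi -28.5 q [-0.44  0.8   1.25  0.    1.09  0.05] clock 10.75 F [ 0.6 -0.9 -0.4] gap 0.654
n 1 twist/row [-0.01 -0.18  0.15]
[0.4, 0.0, 17.4]
```

View pics/o10.png

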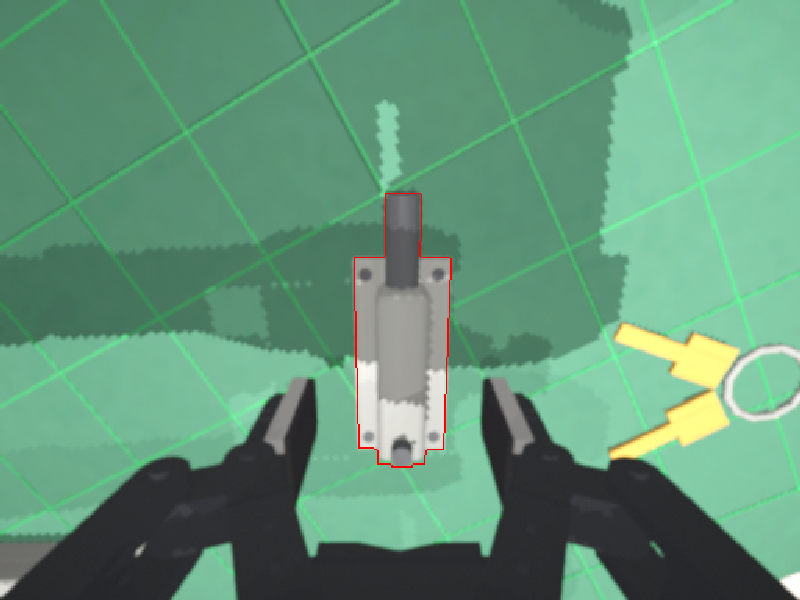

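>>> servo_tool(
  moves=[
    {"fingers": 65,"xyz": [0,0,12],"twist": [0,0,0]},
    {"fingers": 65,"xyz": [0,0,5.5],"twist": [0,0,0]},
    {"fingers": 65,"xyz": [0,0,0],"twist": [0,0,0]},
    {"fingers": 0,"xyz": [0,0,0],"twist": [0,0,0]},
    {"fingers": 0,"xyz": [0,0,0],"twist": [0,0,0]},
  ],
)

```text
clock: 11.25
position: [0.6326, -0.2612, 0.0094]
tool_rot: [3.045, -0.771, 0.001]
ft_force: [-0.3, -0.1, 0.5]
finger_gap: 0.32
```

>>> servo_tool(
  moves=[
    {"fingers": 0,"xyz": [0,0,0],"twist": [0,0,0]},
    {"fingers": 0,"xyz": [0,0,0],"twist": [0,0,0]},
    {"fingers": 0,"xyz": [0,0,0],"twist": [0,0,0]},
  ],
)

```text
clock: 11.55
position: [0.6327, -0.2612, 0.0096]
tool_rot: [3.045, -0.771, 0.001]
ft_force: [-0.9, 1.2, 4.5]
finger_gap: 0.199
```

>>> servo_tool(
  moves=[
    {"fingers": 40,"xyz": [0,0,0],"twist": [0,0,0]},
    {"fingers": 40,"xyz": [0,0,-3],"twist": [0,0,0]},
    {"fingers": 40,"xyz": [0,0,0],"twist": [0,0,0]},
    {"fingers": 0,"xyz": [0,0,0],"twist": [0,0,0]},
    {"fingers": 0,"xyz": [0,0,0],"twist": [0,0,0]},
  ],
)

```text
clock: 12.05
position: [0.6326, -0.2611, 0.0123]
tool_rot: [3.045, -0.771, 0.001]
ft_force: [0.5, 0.4, 4.0]
finger_gap: 0.193
```

>>> servo_tool(
  moves=[
    {"fingers": 0,"xyz": [0,0,0],"twist": [0,0,0]},
    {"fingers": 0,"xyz": [0,0,0],"twist": [0,0,0]},
  ],
)

```text
clock: 12.25
position: [0.6326, -0.2611, 0.0123]
tool_rot: [3.045, -0.771, 0.001]
ft_force: [-0.1, -0.7, 2.6]
finger_gap: 0.196
```

>>> servo_tool(
  moves=[
    {"fingers": 0,"xyz": [0,0,-15],"twist": [0,0,0]},
    {"fingers": 0,"xyz": [0,0,-35],"twist": [0,0,0]},
    {"fingers": 0,"xyz": [0,0,-40],"twist": [0,0,0]},
    {"fingers": 0,"xyz": [0,0,-30],"twist": [0,0,0]},
    {"fingers": 0,"xyz": [0,0,0],"twist": [0,0,0]},
  ],
)

```text
clock: 12.75
position: [0.634, -0.2618, 0.1383]
tool_rot: [3.044, -0.771, 0.012]
ft_force: [0.3, -0.4, -1.5]
finger_gap: 0.2
```

```bash
python3 - <<'E'
from fitall import *
plan(.495,.06,.135,-88.8)
E
```

```text
pos [ 0.634  -0.2618  0.1383] psi -28.4 tgtpsi -88.8 q [-0.44  0.68  1.18  0.    1.27  0.05] clock 12.75 F [ 0.3 -0.4 -1.5] gap 0.2
n 8 twist/row [-0.03 -0.05  7.55]
[-34.4, -27.1, 0.1]
[-37.7, -22.4, 0.2]
[-40.3, -17.2, 0.2]
[-42.2, -11.8, 0.2]
[-43.4, -6.1, 0.2]
[-43.8, -0.4, 0.3]
[-43.5, 5.4, 0.3]
[-42.4, 11.1, 0.4]
```

>>> servo_tool(
  moves=[
    {"fingers": 0,"xyz": [-34.5,-27,0],"twist": [0,0,7.5]},
    {"fingers": 0,"xyz": [-37.5,-22.5,0],"twist": [0,0,7.5]},
    {"fingers": 0,"xyz": [-40,-17,0],"twist": [0,0,7.5]},
    {"fingers": 0,"xyz": [-42,-12,0],"twist": [0,0,7.5]},
    {"fingers": 0,"xyz": [-43.5,-6,0],"twist": [0,0,7.5]},
  ],
)

```text
clock: 13.25
position: [0.5442, -0.059, 0.1319]
tool_rot: [2.631, -1.716, -0.001]
ft_force: [1.3, 0.6, -1.7]
finger_gap: 0.193
```

>>> servo_tool(
  moves=[
    {"fingers": 0,"xyz": [-44,-0.5,0],"twist": [0,0,7.5]},
    {"fingers": 0,"xyz": [-43.5,5.5,0],"twist": [0,0,7.5]},
    {"fingers": 0,"xyz": [-42.5,11,0],"twist": [0,0,8]},
    {"fingers": 0,"xyz": [0,0,0],"twist": [0,0,0]},
    {"fingers": 0,"xyz": [0,0,0],"twist": [0,0,0]},
  ],
)

```text
clock: 13.75
position: [0.4925, 0.0607, 0.1322]
tool_rot: [2.246, -2.196, -0.0]
ft_force: [0.7, -0.2, -2.0]
finger_gap: 0.2
```

```bash
python3 - <<'E'
from fitall import *
plan(.502,.1365,.06,-88.8)
f=cam("wrist");s=status.state();p=s["position"];it=[]
x,m=fitslot(f,"bolt",(.502,.136,.021),thr=110);it+=[render_slot(f,SL["bolt"],x,FULL)>.5]
B=[b for b in M["bolt"]]
it+=[render(f,B[k:k+1],(p[0],p[1],np.radians(1.4)),FULL,z=p[2]-.0123)>.5 for k in range(4)]
overlay(f,it,"pics/o11.png")
E
```

```text
pos [0.4925 0.0607 0.1322] psi -88.7 tgtpsi -88.8 q [ 0.05  0.29  1.78 -0.    1.07  1.6 ] clock 13.75 F [ 0.7 -0.2 -2. ] gap 0.2
n 3 twist/row [ 0.   -0.    0.03]
[-25.2, -3.7, 24.1]
[-25.2, -3.7, 24.1]
[-25.2, -3.7, 24.1]
slot bolt [0.5017 0.1352] 1.73 cost 0.119
```

View pics/o11.png

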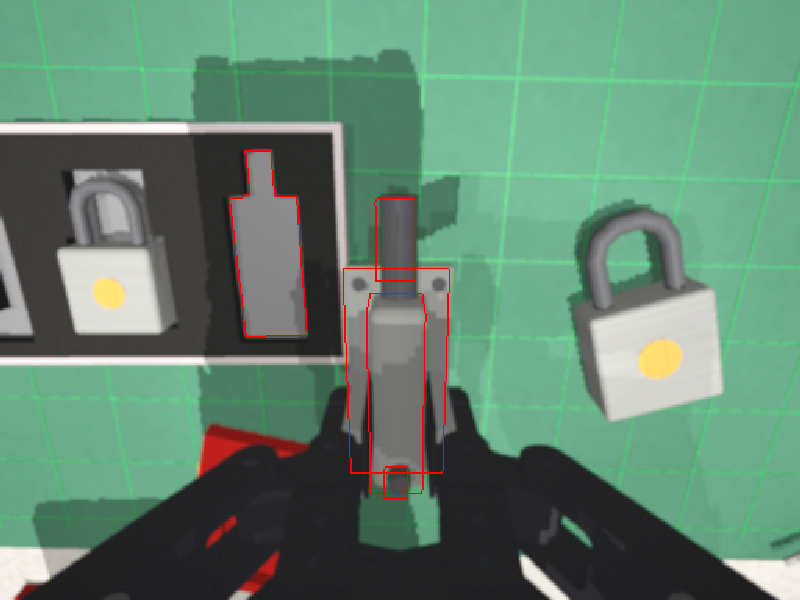

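>>> servo_tool(
  moves=[
    {"fingers": 0,"xyz": [-38,-5.5,15],"twist": [0,0,0]},
    {"fingers": 0,"xyz": [-38,-5.5,20],"twist": [0,0,0]},
    {"fingers": 0,"xyz": [0,0,30],"twist": [0,0,0]},
    {"fingers": 0,"xyz": [0,0,22],"twist": [0,0,0]},
    {"fingers": 0,"xyz": [0,0,0],"twist": [0,0,0]},
  ],
)

```text
clock: 14.3
position: [0.5012, 0.1352, 0.0423]
tool_rot: [2.24, -2.197, -0.005]
ft_force: [-0.0, 0.3, -1.3]
finger_gap: 0.198
```

>>> servo_tool(
  moves=[
    {"fingers": 0,"xyz": [0,0,0],"twist": [0,0,0]},
    {"fingers": 0,"xyz": [0,0,0],"twist": [0,0,0]},
  ],
)

```text
clock: 14.5
position: [0.5033, 0.1359, 0.0465]
tool_rot: [-2.241, 2.2, -0.002]
ft_force: [-0.9, 0.6, -1.2]
finger_gap: 0.199
```

```bash
cat > look.py <<'E'
from fitall import *
import sys
q=sys.argv[1];n=sys.argv[2];x,y,z,psi=map(float,sys.argv[3:7])
plan(x,y,z,psi)
f=cam("wrist");v=f["color"][110:330,150:370,::-1]
cv2.imwrite(n,cv2.resize(v,(600,600),interpolation=cv2.INTER_CUBIC))
E
python3 look.py bolt pics/o12.png .5018 .1368 .03 -88.7
```

```text
pos [0.5033 0.1359 0.0465] psi -88.9 tgtpsi -88.7 q [0.19 0.47 1.76 0.   0.9  1.75] clock 14.5 F [-0.9  0.6 -1.2] gap 0.199
n 1 twist/row [-0.11  0.02 -0.24]
[-0.9, 1.5, 16.5]
```

View pics/o12.png

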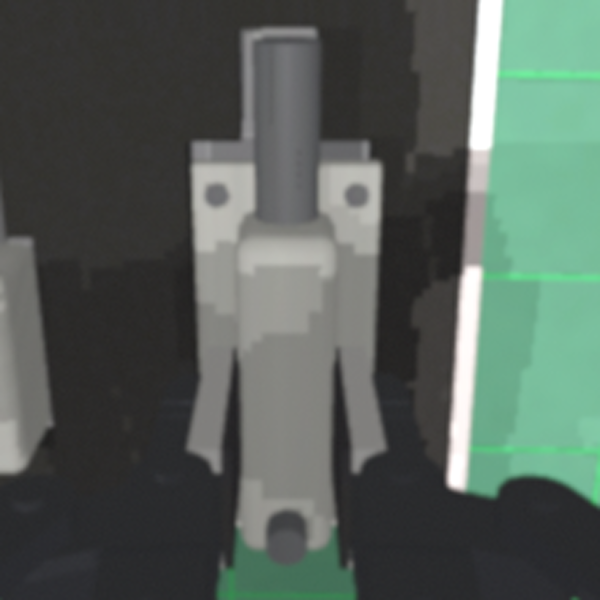

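>>> servo_tool(
  moves=[
    {"fingers": 0,"xyz": [-1.3,1.2,6],"twist": [0,0,-0.2]},
    {"fingers": 0,"xyz": [0,0,6],"twist": [0,0,0]},
    {"fingers": 0,"xyz": [0,0,0],"twist": [0,0,0]},
    {"fingers": 0,"xyz": [0,0,0],"twist": [0,0,0]},
  ],
)

```text
clock: 14.95
position: [0.501, 0.1377, 0.033]
tool_rot: [2.246, -2.196, -0.0]
ft_force: [-0.5, 0.1, -1.7]
finger_gap: 0.199
```

```bash
python3 look.py bolt pics/o13.png .5018 .1372 .0175 -88.7
```

```text
pos [0.501  0.1377 0.033 ] psi -88.7 tgtpsi -88.7 q [0.2  0.49 1.77 0.   0.88 1.75] clock 14.95 F [-0.5  0.1 -1.7] gap 0.199
n 1 twist/row [ 0.02 -0.   -0.  ]
[0.5, -0.8, 15.5]
```

View pics/o13.png

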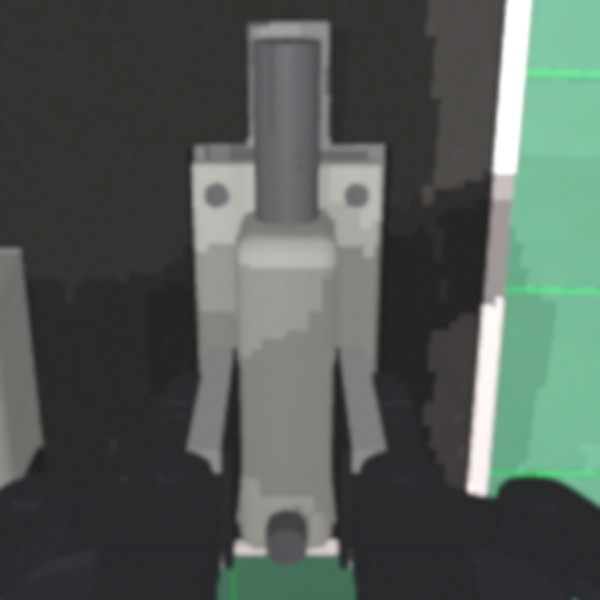

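>>> servo_tool(
  moves=[
    {"fingers": 0,"xyz": [0.4,-0.6,4],"twist": [0,0,0]},
    {"fingers": 0,"xyz": [0,0,3.5],"twist": [0,0,0]},
    {"fingers": 0,"xyz": [0,0,0],"twist": [0,0,0]},
    {"fingers": 0,"xyz": [0,0,0],"twist": [0,0,0]},
  ],
)

```text
clock: 15.4
position: [0.5017, 0.1373, 0.0255]
tool_rot: [2.246, -2.196, -0.0]
ft_force: [0.3, 0.1, -1.8]
finger_gap: 0.198
```

```bash
python3 look.py bolt pics/o14.png .5018 .1372 .0175 -88.7
```

```text
pos [0.5017 0.1373 0.0255] psi -88.7 tgtpsi -88.7 q [0.2  0.51 1.77 0.   0.86 1.74] clock 15.4 F [ 0.3  0.1 -1.8] gap 0.198
n 1 twist/row [ 0.02  0.   -0.01]
[0.1, -0.1, 8.0]
```

View pics/o14.png

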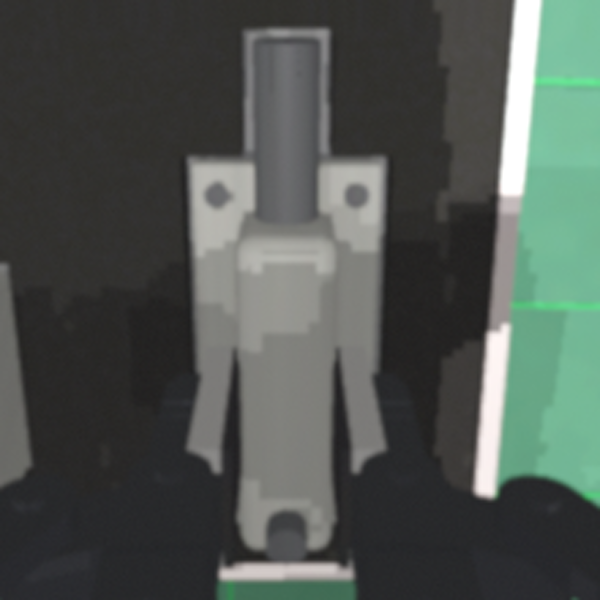

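>>> servo_tool(
  moves=[
    {"fingers": 0,"xyz": [0,0,3],"twist": [0,0,0]},
    {"fingers": 0,"xyz": [0,0,3],"twist": [0,0,0]},
    {"fingers": 0,"xyz": [0,0,1.5],"twist": [0,0,0]},
    {"fingers": 0,"xyz": [0,0,0.5],"twist": [0,0,0]},
    {"fingers": 0,"xyz": [0,0,0],"twist": [0,0,0]},
  ],
)

```text
clock: 15.95
position: [0.5017, 0.1373, 0.0176]
tool_rot: [2.246, -2.196, -0.0]
ft_force: [-0.7, -0.8, -2.5]
finger_gap: 0.2
```

```bash
python3 look.py bolt pics/o15.png .5018 .1372 .0173 -88.7
```

```text
pos [0.5017 0.1373 0.0176] psi -88.7 tgtpsi -88.7 q [0.2  0.52 1.77 0.   0.85 1.74] clock 15.95 F [-0.7 -0.8 -2.5] gap 0.2
n 1 twist/row [ 0.01  0.   -0.01]
[0.1, -0.1, 0.3]
```

View pics/o15.png

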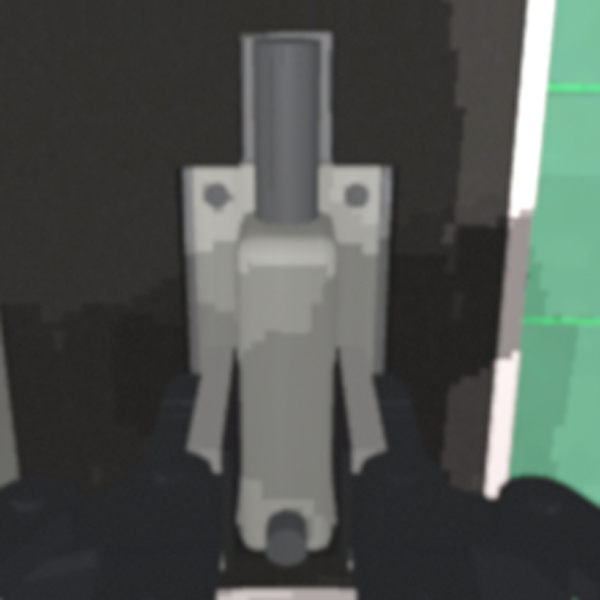

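Practically home; one last fraction, then release.

>>> servo_tool(
  moves=[
    {"fingers": 0,"xyz": [0,0,0.5],"twist": [0,0,0]},
    {"fingers": 0,"xyz": [0,0,0],"twist": [0,0,0]},
  ],
)

```text
clock: 16.2
position: [0.5018, 0.1373, 0.0173]
tool_rot: [-2.246, 2.196, -0.0]
ft_force: [-0.1, 0.6, -0.5]
finger_gap: 0.199
```

>>> servo_tool(
  moves=[
    {"fingers": 45,"xyz": [0,0,0],"twist": [0,0,0]},
    {"fingers": 45,"xyz": [0,0,0],"twist": [0,0,0]},
    {"fingers": 45,"xyz": [0,0,-25],"twist": [0,0,0]},
    {"fingers": 45,"xyz": [0,0,-50],"twist": [0,0,0]},
    {"fingers": 45,"xyz": [0,0,-50],"twist": [0,0,0]},
  ],
)

```text
clock: 16.7
position: [0.5012, 0.1372, 0.1434]
tool_rot: [2.245, -2.195, -0.001]
ft_force: [-0.2, 0.8, 0.6]
finger_gap: 0.449
```

```bash
python3 - <<'E'
from fitall import *
f=cam("wrist")
cv2.imwrite("pics/o16.png",cv2.resize(f["color"][:,:,::-1],(800,600),interpolation=cv2.INTER_CUBIC))
f=cam("top"); m=masks_of(f,"handle")[0]["region"]
overlay(f,[m],"pics/t16.png")
for a in(-.3,-.6,-1.2): print(fit(f,M["handle"],m,(.444,-.26,a)))
plan(.445,-.26,.15,65)
E
```

```text
(array([ 0.44782183, -0.27179856, -0.47421797]), np.float64(0.10582071728494934))
(array([ 0.44797775, -0.27176382, -0.47508985]), np.float64(0.10669132092915751))
(array([ 0.44786988, -0.27179587, -0.47275504]), np.float64(0.10668361647212914))
pos [0.5031 0.1376 0.1454] psi -88.7 tgtpsi -115.0 q [0.2  0.32 1.7  0.   1.11 1.74] clock 16.85 F [-0.5  0.5 -0.2] gap 0.449
n 9 twist/row [-0.04  0.02  2.92]
[44.0, 7.4, -0.6]
[44.3, 5.2, -0.6]
[44.5, 2.9, -0.6]
[44.6, 0.7, -0.6]
[44.6, -1.6, -0.6]
[44.5, -3.9, -0.5]
[44.2, -6.2, -0.5]
[43.8, -8.4, -0.5]
[43.4, -10.6, -0.5]
```

View pics/o16.png

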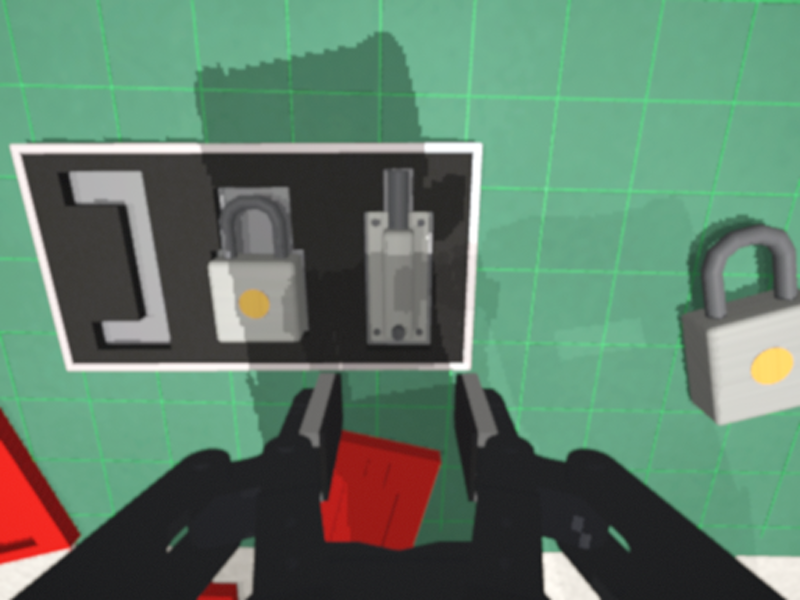

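View pics/t16.png

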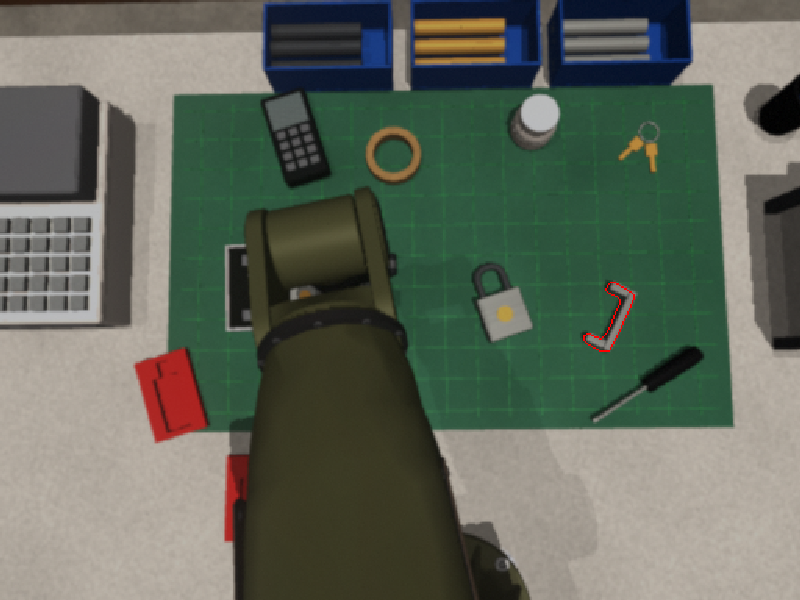

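>>> servo_tool(
  moves=[
    {"fingers": 45,"xyz": [44,7,0],"twist": [0,0,3.1]},
    {"fingers": 45,"xyz": [44.5,5,0],"twist": [0,0,3.1]},
    {"fingers": 45,"xyz": [45,3,0],"twist": [0,0,3.1]},
    {"fingers": 45,"xyz": [45,1,0],"twist": [0,0,3.1]},
    {"fingers": 45,"xyz": [45,-1.5,0],"twist": [0,0,3.1]},
  ],
)

```text
clock: 17.35
position: [0.467, -0.0862, 0.1412]
tool_rot: [1.927, -2.48, -0.002]
ft_force: [1.4, -0.2, 0.0]
finger_gap: 0.456
```

>>> servo_tool(
  moves=[
    {"fingers": 45,"xyz": [45,-4,0],"twist": [0,0,3.1]},
    {"fingers": 45,"xyz": [45,-6,0],"twist": [0,0,3.1]},
    {"fingers": 45,"xyz": [44,-8.5,0],"twist": [0,0,3.1]},
    {"fingers": 45,"xyz": [44,-11,0],"twist": [0,0,3.1]},
    {"fingers": 45,"xyz": [0,0,0],"twist": [0,0,0]},
  ],
)

```text
clock: 17.85
position: [0.4369, -0.2668, 0.141]
tool_rot: [1.642, -2.677, -0.001]
ft_force: [-0.2, -0.1, 0.3]
finger_gap: 0.454
```

>>> servo_tool(
  moves=[
    {"fingers": 45,"xyz": [0,0,0],"twist": [0,0,0]},
    {"fingers": 45,"xyz": [0,0,0],"twist": [0,0,0]},
  ],
)

```text
clock: 18.05
position: [0.4383, -0.262, 0.1415]
tool_rot: [1.652, -2.672, -0.002]
ft_force: [-0.6, 0.1, 0.5]
finger_gap: 0.45
```

```bash
python3 - <<'E'
from fitall import *
f=cam("wrist")
o=fitpart(f,"handle",(.448,-.272,-.475))
overlay(f,[render(f,M["handle"],o[0],FULL)>.5,o[1]],"pics/o17.png")
x=o[0]
plan(x[0],x[1],.04,np.degrees(x[2])+90)
E
```

```text
handle [ 0.448  -0.2739] -27.4 cost 0.063
pos [ 0.4386 -0.2618  0.1419] psi -116.5 tgtpsi -117.4 q [-0.61  0.31  1.73  0.    1.1   1.42] clock 18.15 F [0.7 0.1 0.6] gap 0.445
n 3 twist/row [0.01 0.   0.3 ]
[2.2, -4.6, 34.0]
[2.2, -4.6, 34.0]
[2.2, -4.6, 34.0]
```

View pics/o17.png

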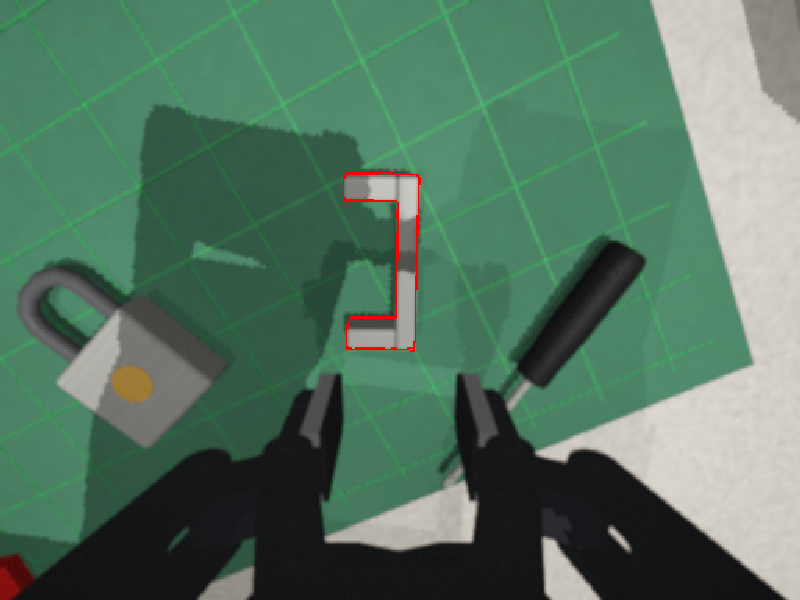

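>>> servo_tool(
  moves=[
    {"fingers": 45,"xyz": [5.3,-7,25],"twist": [0,0,0.9]},
    {"fingers": 45,"xyz": [0,-7,35],"twist": [0,0,0]},
    {"fingers": 45,"xyz": [0,0,30],"twist": [0,0,0]},
    {"fingers": 45,"xyz": [0,0,14],"twist": [0,0,0]},
    {"fingers": 45,"xyz": [0,0,0],"twist": [0,0,0]},
  ],
)

```text
clock: 18.65
position: [0.448, -0.2729, 0.0368]
tool_rot: [1.63, -2.684, -0.005]
ft_force: [0.4, 0.1, -0.3]
finger_gap: 0.449
```

>>> servo_tool(
  moves=[
    {"fingers": 45,"xyz": [0,0,0],"twist": [0,0,0]},
    {"fingers": 45,"xyz": [0,0,0],"twist": [0,0,0]},
  ],
)

```text
clock: 18.85
position: [0.4492, -0.2743, 0.0397]
tool_rot: [-1.63, 2.685, -0.003]
ft_force: [0.7, -0.5, 0.5]
finger_gap: 0.448
```

```bash
python3 - <<'E'
from fitall import *
f=cam("wrist")
o=fitpart(f,"handle",(.448,-.272,-.475))
overlay(f,[render(f,M["handle"],o[0],FULL)>.5],"pics/o18.png")
x=o[0]
plan(x[0],x[1],.0125,np.degrees(x[2])+90)
E
```

```text
handle [ 0.448  -0.2741] -27.36 cost 0.183
pos [ 0.449  -0.2743  0.0394] psi -117.5 tgtpsi -117.4 q [-0.62  0.49  1.75  0.    0.9   1.43] clock 18.95 F [-0.   0.2  0.2] gap 0.452
n 1 twist/row [-0.12 -0.01 -0.14]
[0.3, 1.0, 26.9]
```

View pics/o18.png

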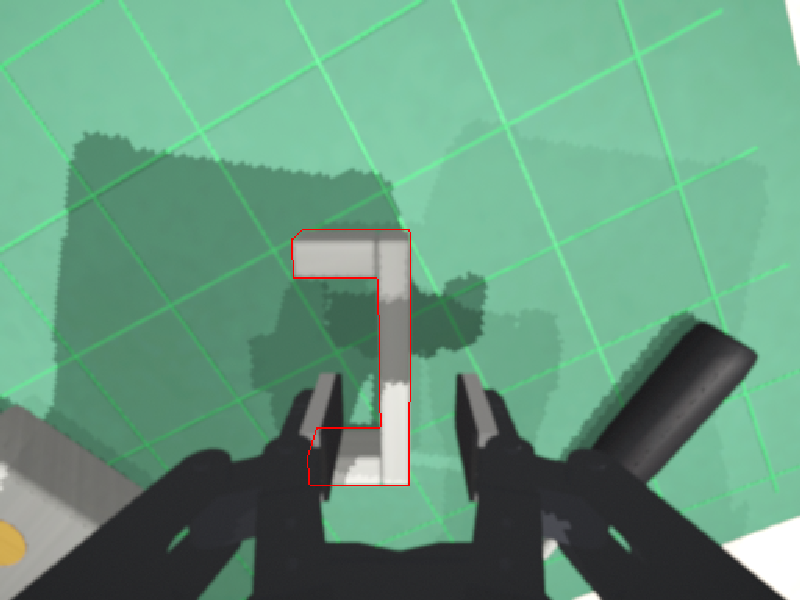

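>>> servo_tool(
  moves=[
    {"fingers": 45,"xyz": [0.3,0.8,14],"twist": [0,0,0]},
    {"fingers": 45,"xyz": [0,0,13],"twist": [0,0,0]},
    {"fingers": 45,"xyz": [0,0,0],"twist": [0,0,0]},
    {"fingers": 45,"xyz": [0,0,0],"twist": [0,0,0]},
  ],
)

```text
clock: 19.35
position: [0.4474, -0.2738, 0.0105]
tool_rot: [1.629, -2.686, -0.002]
ft_force: [-0.2, -0.5, -0.4]
finger_gap: 0.448
```

>>> servo_tool(
  moves=[
    {"fingers": 45,"xyz": [0,0,-1.5],"twist": [0,0,0]},
    {"fingers": 0,"xyz": [0,0,0],"twist": [0,0,0]},
    {"fingers": 0,"xyz": [0,0,0],"twist": [0,0,0]},
    {"fingers": 0,"xyz": [0,0,0],"twist": [0,0,0]},
    {"fingers": 0,"xyz": [0,0,0],"twist": [0,0,0]},
  ],
  squeeze=50,
)

```text
clock: 19.85
position: [0.4478, -0.274, 0.0131]
tool_rot: [-1.629, 2.686, -0.001]
ft_force: [-0.3, 1.2, 6.0]
finger_gap: 0.122
```

>>> servo_tool(
  moves=[
    {"fingers": 0,"xyz": [0,0,0],"twist": [0,0,0]},
    {"fingers": 0,"xyz": [0,0,0],"twist": [0,0,0]},
  ],
)

```text
clock: 20.05
position: [0.4478, -0.274, 0.0131]
tool_rot: [-1.629, 2.686, -0.001]
ft_force: [-1.1, 1.3, 6.0]
finger_gap: 0.118
```

>>> servo_tool(
  moves=[
    {"fingers": 0,"xyz": [0,0,-15],"twist": [0,0,0]},
    {"fingers": 0,"xyz": [0,0,-35],"twist": [0,0,0]},
    {"fingers": 0,"xyz": [0,0,-40],"twist": [0,0,0]},
    {"fingers": 0,"xyz": [0,0,-35],"twist": [0,0,0]},
    {"fingers": 0,"xyz": [0,0,0],"twist": [0,0,0]},
  ],
)

```text
clock: 20.55
position: [0.4491, -0.275, 0.1421]
tool_rot: [-1.628, 2.683, -0.011]
ft_force: [0.1, -0.5, -2.0]
finger_gap: 0.126
```

```bash
python3 - <<'E'
from fitall import *
plan(.5,.20,.135,-88.8)
f=cam("wrist")
cv2.imwrite("pics/o19.png",cv2.resize(f["color"][:,:,::-1],(800,600),interpolation=cv2.INTER_CUBIC))
E
```

```text
pos [ 0.4491 -0.275   0.1421] psi -117.5 tgtpsi -88.8 q [-0.62  0.34  1.69  0.    1.11  1.43] clock 20.55 F [ 0.1 -0.5 -2. ] gap 0.126
n 11 twist/row [-0.04 -0.01 -2.61]
[-40.4, 15.8, 0.5]
[-41.1, 14.0, 0.5]
[-41.7, 12.1, 0.5]
[-42.2, 10.2, 0.5]
[-42.6, 8.3, 0.6]
[-43.0, 6.3, 0.6]
[-43.2, 4.3, 0.6]
[-43.4, 2.4, 0.6]
[-43.4, 0.4, 0.6]
[-43.4, -1.6, 0.6]
[-43.3, -3.6, 0.6]
```

View pics/o19.png

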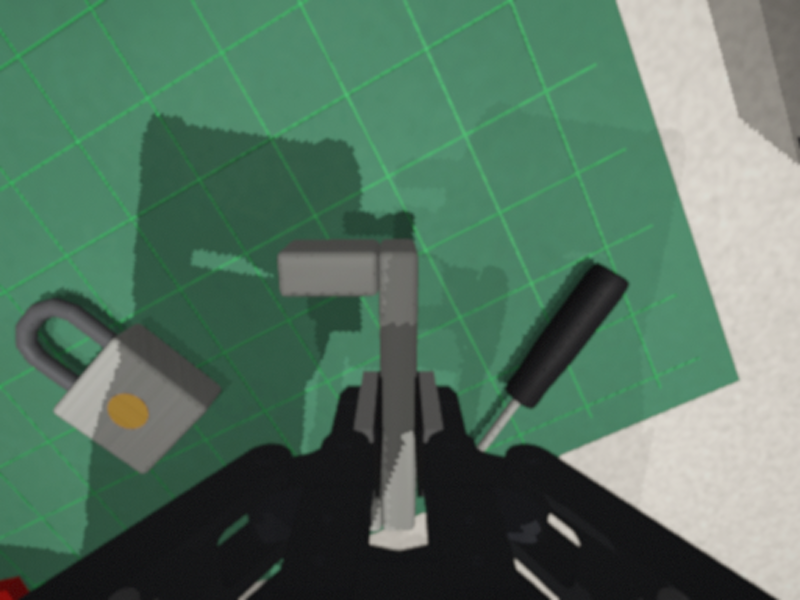

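>>> servo_tool(
  moves=[
    {"fingers": 0,"xyz": [-40.5,16,0],"twist": [0,0,-2.6]},
    {"fingers": 0,"xyz": [-41,14,0],"twist": [0,0,-2.6]},
    {"fingers": 0,"xyz": [-41.5,12,0],"twist": [0,0,-2.6]},
    {"fingers": 0,"xyz": [-42,10,0],"twist": [0,0,-2.6]},
    {"fingers": 0,"xyz": [-42.5,8.5,0],"twist": [0,0,-2.6]},
  ],
)

```text
clock: 21.1
position: [0.4697, -0.0568, 0.1361]
tool_rot: [1.924, -2.481, -0.003]
ft_force: [0.8, -0.4, -1.5]
finger_gap: 0.119
```

>>> servo_tool(
  moves=[
    {"fingers": 0,"xyz": [-43,6.5,0],"twist": [0,0,-2.6]},
    {"fingers": 0,"xyz": [-43,4.5,0],"twist": [0,0,-2.6]},
    {"fingers": 0,"xyz": [-43.5,2.5,0],"twist": [0,0,-2.6]},
    {"fingers": 0,"xyz": [-43.5,0.5,0],"twist": [0,0,-2.6]},
    {"fingers": 0,"xyz": [-43.5,-1.5,0],"twist": [0,0,-2.6]},
  ],
)

```text
clock: 21.6
position: [0.4924, 0.1593, 0.136]
tool_rot: [2.193, -2.247, -0.002]
ft_force: [0.8, 0.2, -1.9]
finger_gap: 0.122
```

>>> servo_tool(
  moves=[
    {"fingers": 0,"xyz": [-43,-3.5,0],"twist": [0,0,-2.6]},
    {"fingers": 0,"xyz": [0,0,0],"twist": [0,0,0]},
    {"fingers": 0,"xyz": [0,0,0],"twist": [0,0,0]},
    {"fingers": 0,"xyz": [0,0,0],"twist": [0,0,0]},
  ],
)

```text
clock: 22.0
position: [0.4974, 0.1996, 0.1366]
tool_rot: [2.24, -2.2, -0.001]
ft_force: [0.2, 0.7, -1.3]
finger_gap: 0.119
```

```bash
python3 - <<'E'
from fitall import *
plan(.51,.29,.06,-88.8)
f=cam("wrist");s=status.state();p=s["position"];it=[]
x,m=fitslot(f,"handle",(.51,.2885,.021),thr=85);it+=[render_slot(f,SL["handle"],x,FULL)>.5,m]
it+=[render(f,M["handle"][k:k+1],(p[0],p[1],np.radians(1.2)),FULL,z=p[2]-.0131)>.5 for k in range(3)]
overlay(f,it,"pics/o20.png")
cv2.imwrite("pics/raw20.png",f["color"][:,:,::-1])
E
```

```text
pos [0.4974 0.1996 0.1366] psi -89.0 tgtpsi -88.8 q [ 0.31  0.37  1.66 -0.    1.11  1.87] clock 22.0 F [ 0.2  0.7 -1.3] gap 0.119
n 3 twist/row [ 0.03 -0.01 -0.05]
[-30.1, -4.8, 25.5]
[-30.1, -4.8, 25.5]
[-30.1, -4.8, 25.5]
slot handle [0.5103 0.2885] 1.96 cost 0.086
```

View pics/o20.png

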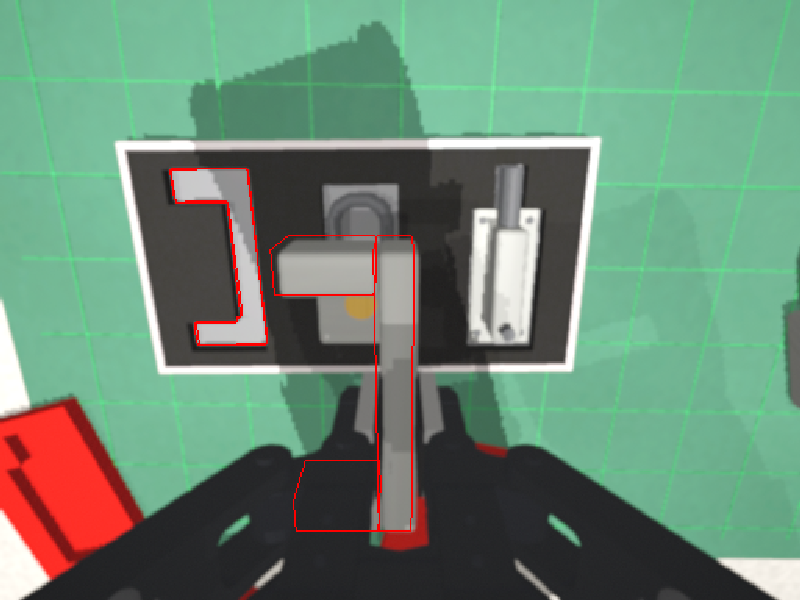

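>>> servo_tool(
  moves=[
    {"fingers": 0,"xyz": [-45,-7,0],"twist": [0,0,-0.4]},
    {"fingers": 0,"xyz": [-45,-7,20],"twist": [0,0,0]},
    {"fingers": 0,"xyz": [0,0,35],"twist": [0,0,0]},
    {"fingers": 0,"xyz": [0,0,33],"twist": [0,0,0]},
    {"fingers": 0,"xyz": [0,0,0],"twist": [0,0,0]},
  ],
)

```text
clock: 22.55
position: [0.5078, 0.2888, 0.0454]
tool_rot: [2.244, -2.189, -0.004]
ft_force: [0.3, -0.5, -2.1]
finger_gap: 0.121
```

>>> servo_tool(
  moves=[
    {"fingers": 0,"xyz": [0,0,0],"twist": [0,0,0]},
    {"fingers": 0,"xyz": [0,0,0],"twist": [0,0,0]},
    {"fingers": 0,"xyz": [0,0,0],"twist": [0,0,0]},
  ],
)

```text
clock: 22.85
position: [0.5107, 0.2908, 0.0516]
tool_rot: [-2.247, 2.191, -0.001]
ft_force: [0.3, 0.7, -0.5]
finger_gap: 0.121
```

```bash
python3 look.py handle pics/o21.png .5103 .290 .03 -88.6; sed -i 's/v=f\["color"\]\[110:330,150:370/v=f["color"][110:350,120:360/' look.py
```

```text
pos [0.5107 0.2908 0.0516] psi -88.5 tgtpsi -88.6 q [0.46 0.58 1.57 0.   0.99 2.  ] clock 22.85 F [ 0.3  0.7 -0.5] gap 0.121
n 1 twist/row [-0.15  0.07  0.05]
[0.8, 0.5, 21.6]
```

View pics/o21.png

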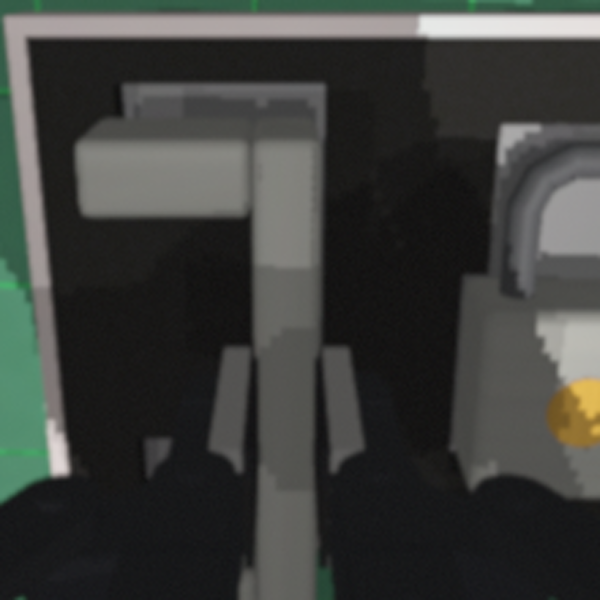

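>>> servo_tool(
  moves=[
    {"fingers": 0,"xyz": [0.4,0.2,10],"twist": [0,0,0]},
    {"fingers": 0,"xyz": [0,0,6],"twist": [0,0,0]},
    {"fingers": 0,"xyz": [0,0,0],"twist": [0,0,0]},
    {"fingers": 0,"xyz": [0,0,0],"twist": [0,0,0]},
  ],
)

```text
clock: 23.3
position: [0.5095, 0.2904, 0.0334]
tool_rot: [2.25, -2.192, -0.0]
ft_force: [0.0, 0.5, -1.3]
finger_gap: 0.119
```

```bash
cat > look2.py <<'E'
from fitall import *
import sys
n=sys.argv[1];x,y,z,psi=map(float,sys.argv[2:6])
plan(x,y,z,psi)
f=cam("wrist");s=status.state();p=s["position"]
v=cv2.resize(f["color"][110:350,110:350,::-1],(600,600),interpolation=cv2.INTER_CUBIC)
A=R.from_rotvec(s["tool_rot"]).as_matrix();yaw=np.arctan2(A[1,0],A[0,0])+np.pi/2
def dr(r,zz,pp,col):
    P=pose(np.array([[r[0],r[2],zz],[r[1],r[2],zz],[r[1],r[3],zz],[r[0],r[3],zz]])/1000,pp)
    if zz>30 : pass
    u=(proj(f,P)-110+.5)*2.5-.5; cv2.polylines(v,[np.round(u).astype(int)],True,col,1)
# nominal slot at measured nominal coordinates: floor yellow, top cyan
for r_ in SL["handle"]: dr(r_,5,(x,y-.0015,np.radians(1.4)),(0,255,255)); dr(r_,15,(x,y-.0015,np.radians(1.4)),(255,255,0))
zb=(p[2]-.0131)*1000
for r_ in[(-52,52,-6,6),(-52,-38,6,36),(38,52,6,36)]: dr(r_,zb,(p[0],p[1]-.0013,yaw),(0,0,255)); dr(r_,zb+22,(p[0],p[1]-.0013,yaw),(255,0,255))
cv2.imwrite(n,v)
E
python3 look2.py pics/o22.png .5103 .290 .018 -88.6
```

```text
pos [0.5095 0.2904 0.0334] psi -88.5 tgtpsi -88.6 q [0.46 0.61 1.57 0.   0.96 2.  ] clock 23.3 F [ 0.   0.5 -1.3] gap 0.119
n 1 twist/row [ 0.03 -0.01  0.09]
[0.4, -0.8, 15.4]
```

View pics/o22.png

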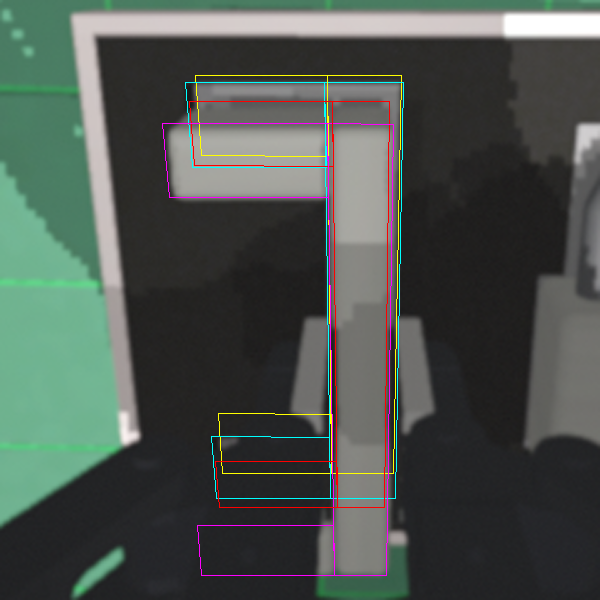

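>>> servo_tool(
  moves=[
    {"fingers": 0,"xyz": [0.6,-0.6,4],"twist": [0,0,0]},
    {"fingers": 0,"xyz": [0,0,4],"twist": [0,0,0]},
    {"fingers": 0,"xyz": [0,0,0],"twist": [0,0,0]},
    {"fingers": 0,"xyz": [0,0,0],"twist": [0,0,0]},
  ],
)

```text
clock: 23.75
position: [0.5102, 0.2898, 0.0255]
tool_rot: [2.25, -2.192, -0.0]
ft_force: [-0.4, -0.5, -0.9]
finger_gap: 0.12
```

```bash
python3 look2.py pics/o23.png .5103 .290 .018 -88.6
```

```text
pos [0.5102 0.2898 0.0255] psi -88.5 tgtpsi -88.6 q [0.45 0.62 1.58 0.   0.94 2.  ] clock 23.75 F [-0.4 -0.5 -0.9] gap 0.12
n 1 twist/row [ 0.02 -0.    0.09]
[-0.2, -0.1, 7.5]
```

View pics/o23.png

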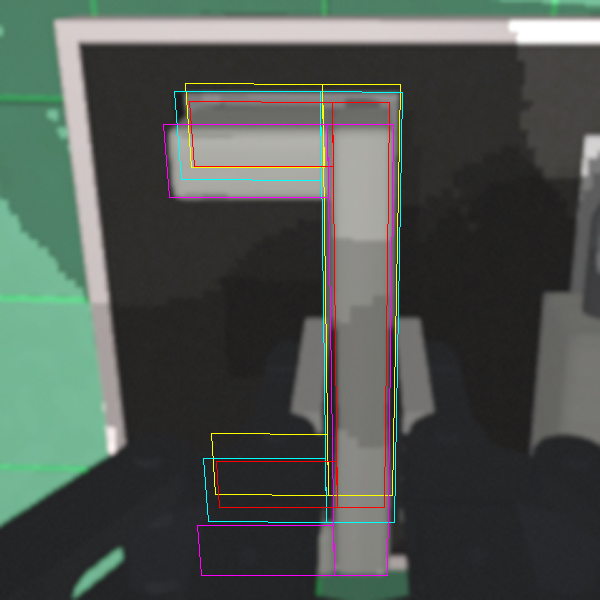

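>>> servo_tool(
  moves=[
    {"fingers": 0,"xyz": [0,0,3],"twist": [0,0,0]},
    {"fingers": 0,"xyz": [0,0,2.5],"twist": [0,0,0]},
    {"fingers": 0,"xyz": [0,0,1],"twist": [0,0,0]},
    {"fingers": 0,"xyz": [0,0,0.5],"twist": [0,0,0]},
    {"fingers": 0,"xyz": [0,0,0],"twist": [0,0,0]},
  ],
)

```text
clock: 24.3
position: [0.5102, 0.2898, 0.0186]
tool_rot: [2.25, -2.192, -0.0]
ft_force: [-0.1, -0.7, -1.9]
finger_gap: 0.123
```

>>> servo_tool(
  moves=[
    {"fingers": 0,"xyz": [0,0,0.5],"twist": [0,0,0]},
    {"fingers": 0,"xyz": [0,0,0],"twist": [0,0,0]},
  ],
)

```text
clock: 24.5
position: [0.5103, 0.2899, 0.0182]
tool_rot: [-2.25, 2.192, -0.0]
ft_force: [-0.6, -0.2, -1.4]
finger_gap: 0.122
```

>>> servo_tool(
  moves=[
    {"fingers": 0,"xyz": [0,0,0.3],"twist": [0,0,0]},
    {"fingers": 35,"xyz": [0,0,0],"twist": [0,0,0]},
    {"fingers": 35,"xyz": [0,0,0],"twist": [0,0,0]},
    {"fingers": 35,"xyz": [0,0,-10],"twist": [0,0,0]},
    {"fingers": 35,"xyz": [0,0,-40],"twist": [0,0,0]},
  ],
)

```text
clock: 25.0
position: [0.5085, 0.2889, 0.0656]
tool_rot: [2.246, -2.188, -0.003]
ft_force: [0.3, 1.1, -0.2]
finger_gap: 0.351
```

>>> servo_tool(
  moves=[
    {"fingers": 35,"xyz": [0,10,-50],"twist": [0,0,0]},
    {"fingers": 35,"xyz": [25,30,-10],"twist": [0,0,0]},
    {"fingers": 35,"xyz": [45,0,0],"twist": [0,0,0]},
    {"fingers": 35,"xyz": [0,0,0],"twist": [0,0,0]},
    {"fingers": 35,"xyz": [0,0,0],"twist": [0,0,0]},
  ],
)

```text
clock: 25.5
position: [0.4726, 0.2184, 0.1279]
tool_rot: [-2.248, 2.193, -0.001]
ft_force: [0.5, -0.2, 0.6]
finger_gap: 0.347
```

```bash
python3 - <<'E'
from fitall import *
f=cam("wrist");s=status.state();print(s["clock"],s["position"])
cv2.imwrite("pics/o24.png",cv2.resize(f["color"][60:290,20:460,::-1],(800,418),interpolation=cv2.INTER_CUBIC))
g=cam("scene");cv2.imwrite("pics/s24.png",cv2.resize(g["color"][150:300,200:440,::-1],(800,500),interpolation=cv2.INTER_CUBIC))
for q,x,y in(("padlock",.4938,.2195),("bolt",.5017,.1357),("handle",.5102,.2885)):
    L=[m for m in masks_of(f,q) if m["conf"]>.3]
    for m in L:print(q,m["conf"],m["at"],ray(f,m["at"][1],m["at"][0],.02).round(3))
    B=M[q][:1] if q=="padlock" else M[q]
    for z in(.005,.012):
        for m in L[:1]:
            mm=m["region"]
            if q=="padlock": mm=cv2.morphologyEx(mm.astype(np.uint8),cv2.MORPH_OPEN,np.ones((17,17)))>0
            o=fit(f,B,mm,(x,y,.02),z=z);print(q,z,o[0].round(4),np.degrees(o[0][2]).round(2),round(o[1],3))
E
```

```text
25.55 [0.47259182 0.21903049 0.12753145]
padlock 0.76 [160.4, 251.9] [0.499 0.22  0.02 ]
padlock 0.6 [144.7, 348.3] [0.514 0.139 0.02 ]
padlock 0.005 [0.4929 0.2195 0.0258] 1.48 0.053
padlock 0.012 [0.4938 0.2191 0.0262] 1.5 0.104
bolt 0.87 [144.6, 350.0] [0.514 0.138 0.02 ]
bolt 0.005 [0.5033 0.1357 0.0234] 1.34 0.048
bolt 0.012 [0.5036 0.1377 0.0227] 1.3 0.09
handle 0.65 [140.2, 166.0] [0.514 0.292 0.02 ]
handle 0.005 [0.5092 0.2882 0.0253] 1.45 0.093
handle 0.012 [0.5094 0.2861 0.0022] 0.12 0.166
```

View pics/o24.png

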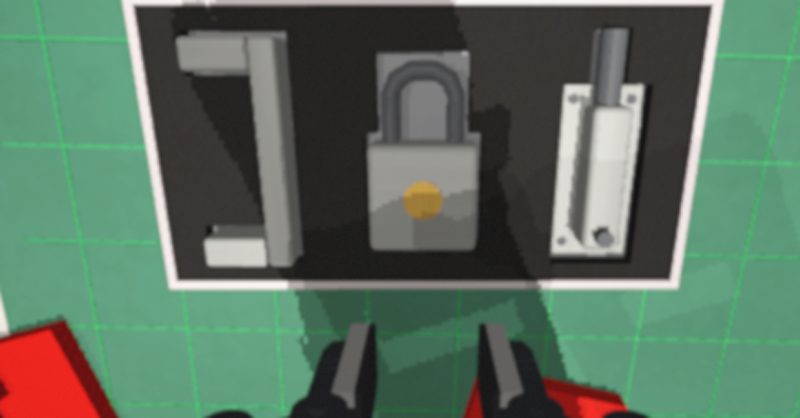

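View pics/s24.png

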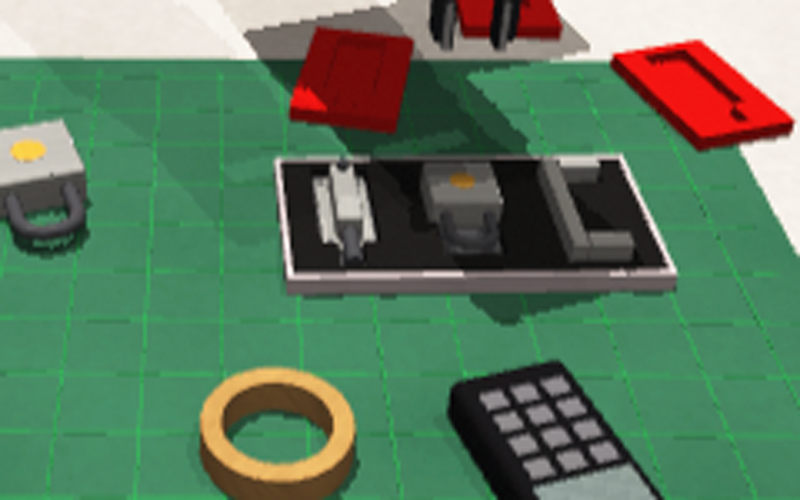

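```bash
python3 -c "
from station import r
print(r.hand_in())"
```

```text
the job is handed in; nothing more can be done
None
```

The padlock, the barrel bolt and the pull handle are each lying in the cut-out of their own outline, and I handed the job in at about 25.6 s of the 72 s.

- **Seating height:** measured by arm height, the undersides at release came out at 5.0 mm (padlock), 5.0 mm (bolt) and 4.9 to 5.1 mm (handle); the cut-out floor is at 5 mm. Only the padlock showed a clear rise in force on reaching the floor. The bolt and handle went to floor height without one.
- **Last pictures:** the last wrist and scene pictures show all three parts flat in their outlines. Outline fits agree better with the parts at floor height than 7 mm higher, and all three are turned 1.3 to 1.5°, in line with the tray.
- **What disagreed:** the wrist camera read about 1.5 mm off sideways. I corrected for that by matching each part to its cut-out in the picture before lowering it. I did not press down on any part afterwards as a further check.
- **Other things:** the bigger padlock and the other things on the counter were not touched.

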